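# Rack the polishing wheels on their rod and put the emery sticks in the tray

## Task

Put the polishing things away: pull the rod right out of the wheel rack, set every wheel from the stand upright in a bay of the rack (one to a bay), and thread the rod back through both brackets and all the wheels until its handle is up against the bracket it came out of. Lay every emery stick flat in a pocket of the tray, one to a pocket, with its handle in the pocket's narrow neck. Leave the other things on the bench where they are.

Things in the scene. Friction and masses are not known exactly. Their poses are not given: they have to be found in the camera images.
- rack: fixed wheel rack. Origin: centre of its underside; the rod's axis runs along its y, 62 mm above the bench, at x = 0. Two upright steel brackets, each 12 mm thick, 44 mm wide and 80 mm high, outer faces at y = -98 and +98 mm, with a 16 mm round hole on the axis. The rod goes in and comes out at the -y end
- rack_mouth (a point): centre of the rod hole in the outer face of the rack's -y bracket (rack x 0, y -98, z 62 mm)
- rack_bay (a point): rod axis over the rack's middle bay (rack 0, 0, 62 mm). The three bays lie at rack y = -48, 0, +48 mm, each 25 mm wide between wooden blocks 48 mm high (62 mm long in x); V saddles below centre a wheel by themselves, bore on the rod's axis, centre about 62 mm above the bench
- stand: fixed plywood stand that the wheels wait on. Origin: centre of its underside. Three slots at y = -62, 0 and +62 mm, 30 mm wide between blocks 28 mm high, with a V saddle; a wheel stands there with its bore along the stand's y and its centre 47 mm above the bench
- tray: fixed shallow wooden tray, 186 x 174 mm. Origin: centre of its underside; floor at 6 mm, ribs and walls up to 13 mm. Three pockets run along x at y = -56, 0, +56 mm: 46 mm wide from x = -25 to +85 mm (stick's head), with a neck 26 mm wide from x = -85 to -25 mm (handle). A stick laid properly has its origin at x = 0 on the pocket's line, 6 mm up, x along the tray's x
- rod: steel rod, 12 mm diameter, round end, 120 g. Origin: on the axis at the shoulder where handle meets rod; rod to x = +210 mm, flat dark wooden handle x = -75 to 0, 22 mm wide (y), 12 mm thick (z), centred on the axis. Starts fully in the empty rack, handle level, x along the rack's y, 2 mm below the hole axis. Free bench in line with the rack to lay it on (axis then 6 mm up)
- wheel0: hard felt grey polishing wheel, 72 mm diameter, 20 mm thick, with an 19 mm bore; 90 g; all wheels are alike. Origin at its centre; its y axis is the bore axis, which is level (it stands on its rim). May be absent
- wheel1: hard felt grey polishing wheel, 72 mm diameter, 20 mm thick, with an 19 mm bore; 90 g; all wheels are alike. Origin at its centre; its y axis is the bore axis, which is level (it stands on its rim). May be absent
- wheel2: hard felt grey polishing wheel, 72 mm diameter, 20 mm thick, with an 19 mm bore; 90 g; all wheels are alike. Origin at its centre; its y axis is the bore axis, which is level (it stands on its rim). May be absent
- stick0: flat emery stick, 155 mm long, 15 mm thick, lying flat; 50 g; all alike. Origin: mid-length, on its underside. x points to the broad dark abrasive head (28 mm wide, x = -17 to +78 mm); the plain wooden handle (60 mm long, 14 mm wide) is at -x. Balances near x = +11 mm. z up. May be absent; may get knocked aside
- stick0_head (a point): point on the stick's broad head, 70 mm from the stick's origin along x, at half its thickness
- stick1: flat emery stick, 155 mm long, 15 mm thick, lying flat; 50 g; all alike. Origin: mid-length, on its underside. x points to the broad dark abrasive head (28 mm wide, x = -17 to +78 mm); the plain wooden handle (60 mm long, 14 mm wide) is at -x. Balances near x = +11 mm. z up. May be absent; may get knocked aside
- stick1_head (a point): point on the stick's broad head, 70 mm from the stick's origin along x, at half its thickness
- stick2: flat emery stick, 155 mm long, 15 mm thick, lying flat; 50 g; all alike. Origin: mid-length, on its underside. x points to the broad dark abrasive head (28 mm wide, x = -17 to +78 mm); the plain wooden handle (60 mm long, 14 mm wide) is at -x. Balances near x = +11 mm. z up. May be absent; may get knocked aside
- stick2_head (a point): point on the stick's broad head, 70 mm from the stick's origin along x, at half its thickness
- tin: round aluminium tin, 48 mm diameter, 30 mm high; a bystander, not part of the job
- dish: steel bowl, 90 mm diameter, 30 mm high; a bystander, not part of the job
- screwdriver: screwdriver, 130 mm long; a bystander, not part of the job
- mallet: hammer with wooden handle, 240 mm long; a bystander, not part of the job
- jar: glass jar with white lid, 72 mm diameter, 85 mm high; a bystander, not part of the job
- stone: terracotta-coloured sharpening stone, 100 x 40 x 22 mm; a bystander, not part of the job

How it is judged:
By the outcome, as a careful person would: the job done as asked, in the order asked, and still so for the second after the job is handed in, with the robot touching nothing.
Of wheel0, wheel1, wheel2 only 2 to 3 are there at a start; the rules pass over those that are not, and their reading is None.
Of stick0, stick1, stick2 only 2 to 3 are there at a start; the rules pass over those that are not, and their reading is None.
At some moment in a run one of stick0, stick1, stick2 may be knocked a few centimetres aside while the robot is not near it.
It also fails if it takes over 208 s, if anything falls off the work surface, if the arm or the gripper's body presses on something with over 40 N, if the wrist force passes 120 N, or if a joint passes its speed limit or range.

## Robot

A 6-joint arm with a two-finger parallel gripper is mounted at the origin on the work surface. World frame = base frame: x ahead of the robot, y to its left, z up, the work surface at z = 0. Lengths are in m, angles in rad, forces in N, time in s.
With the tool pointing down it reaches from about 0.25 to 0.775 m from the base axis. Payload 4 kg.
Tool frame: the origin (TCP) lies at the very end of the fingers, on their centre line; the grasp point (between the pads) lies 19 mm behind it (robot.tcp_to_grasp is the distance from the TCP to the grasp point, in m); z points along the fingers, y is the line along which they close (so a half turn about z gives the same grasp; the last joint's range is limited). The gripper opens to 94 mm and grips with 3 to 60 N. Pads are 16 mm wide; open, the fingers measure 119 mm over their backs; the gripper's body (75 mm by 177 mm) begins 78 mm behind the grasp point.
Start: joints at [1.067, 0.087, 1.371, -0, 1.684, -0.103], TCP at [0.215, 0.506, 0.206] pointing down, gripper open.
Joint ranges: [-3.1, 3.1], [-0.76, 2.03], [0.27, 2.55], [-1.08, 4.22], [0.17, 2.65], [-2.57, 2.57]. Speed limits (rad/s): [2.79, 2.79, 3.14, 3.14, 3.14, 3.14].

## Interface

Orientations are given as [roll, pitch, yaw] about the fixed x, y, z axes, in that order (R = Rz(yaw) Ry(pitch) Rx(roll)).
In Python, from bench import robot, camrig, ticket, get_obs gives the robot as it stands (robot), with the cameras (camrig), the readings as plain functions and the job (ticket).
- The arm moves only by the shell command python3 nudge.py FILE, which reads ROWS from the file FILE. ROWS is a JSON list of rows, 1 to 20 of them, each written [opening, [dx, dy, dz], turn]: the finger opening in m, then dx, dy, dz in m, then a turn about the tool's z in rad; each row shifts and turns the commanded pose from where the row before left it, along the tool's axes as they then stand; what a row does not reach is not made up. A row lasts 1/12 s, in which the tool goes at most 0.0417 m and 0.125 rad, less where a joint would pass 70% of its speed; a pose out of reach is approached as far as the arm can. The fingers move at their own pace and stop on an object; the grip force is fixed at half the most. Time passes only in rows, so rows that do not move let the fingers close. It prints the time, the measured TCP pose, the force, the opening and the grip force at its end. Input that does not fit is refused with a message, and nothing moves.
- get_obs(): the state, without advancing time (a new reading comes with each control period).
- camrig.snapshot(name): name is "side" or "top"; returns a dict with "color" (480x640x3 uint8, blue, green, red), "fx", "fy", "cx", "cy" (pixels), "extrinsics" (4x4, takes a point from world to camera coordinates). Camera axes: x right, y down, z forward; pixel columns grow to the right and rows downward; lengths in m; the calibration is good to about 2 mm. A picture is of the moment at which its call begins. There is no depth.
- ticket.close_job(): hands the job in; it is judged then, once.
The state is a dict: "time": time; "joint_positions": joint angles; "qvel": joint speeds; "joint_torque": joint torques, N m; "tool_pos": TCP position; "ee_rot": TCP orientation; "wrist_force": force on the tool from outside, world axes, zero at the start; "wrist_torque": the same for the moment, N m; "width": finger opening in m; "finger_force": force on a finger pad.
Only numpy, scipy, OpenCV 4.12 (cv2) and the standard library are available. Lean on these libraries where they do the work, as an engineer would, in place of code of your own. Each camera call takes 0.05 s, during which the arm holds its last target. There are 200 camera calls.

## Working session

There is one attempt and no reset: what is moved stays moved. The work goes in short steps, Python scripts to look and compute and a shell command to move; the robot and the scene stay as the last step left them, time stands still between calls to the robot, and variables do not carry over. Pictures are saved under pics/ and viewed, at most 14 in all, crops included, and the job is handed in when it is done.

```bash
ls; mkdir -p pics
python3 - <<'E'
from bench import robot, camrig, ticket, get_obs
import cv2
for n in("top","side"):
    s=camrig.snapshot(n);cv2.imwrite(f"pics/{n}0.png",s["color"]);print(n,s["fx"],s["cx"],s["cy"]);print(s["extrinsics"].round(3))
o=get_obs();print(o["time"],o["tool_pos"],o["ee_rot"],o["width"])
E
```

```text
bench.py
nudge.py
pics
top 549.2040879020713 314.95327189995874 242.14338784620676
[[-0.011 -1.     0.01   0.012]
 [-0.995  0.01  -0.098  0.525]
 [ 0.098 -0.012 -0.995  1.498]
 [ 0.     0.     0.     1.   ]]
side 606.092580712779 320.3963497999072 242.0436951368886
[[ 0.957 -0.291  0.019 -0.499]
 [-0.199 -0.7   -0.686  0.155]
 [ 0.213  0.653 -0.727  1.211]
 [ 0.     0.     0.     1.   ]]
0.1 [0.21434648 0.50601091 0.20446445] [-3.13973566e+00 -1.77937589e-04  2.74085405e+00] 0.09396615856094813
```

View pics/top0.png

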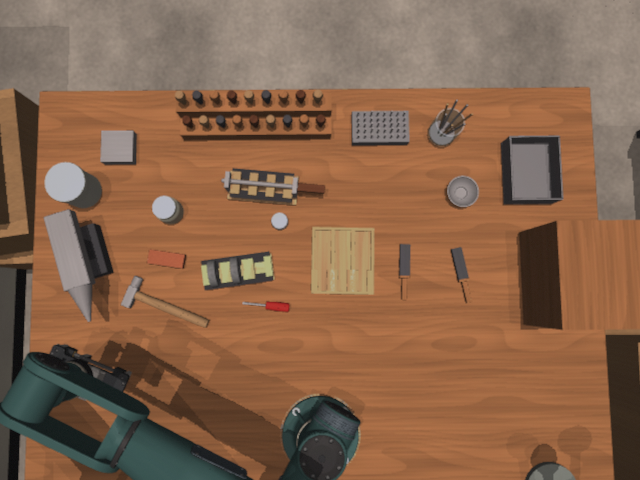

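View pics/side0.png

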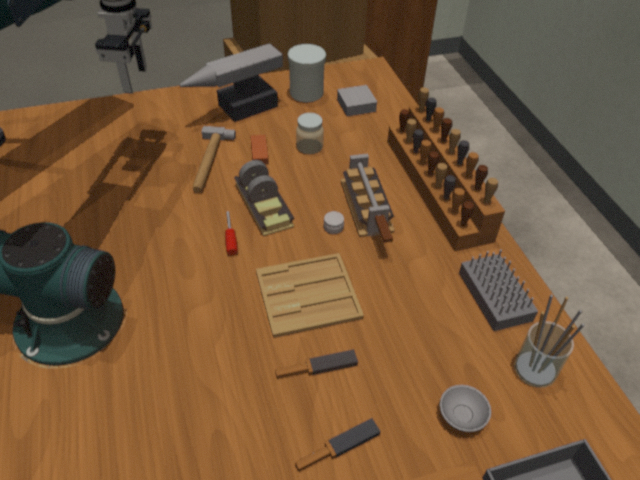

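The top view shows the rack at about (262,187) with the rod handle at (312,189). The stand is at (237,271) with two wheels, at (208..240,270). The tray is at (343,261), and the two sticks are at (404,270) and (462,275). Next I'll enlarge both views.

Run:
```python
import cv2
a=cv2.imread("pics/top0.png")[160:310,190:390];cv2.imwrite("pics/c1.png",cv2.resize(a,None,fx=4,fy=4,interpolation=cv2.INTER_CUBIC))
a=cv2.imread("pics/side0.png")[140:340,220:420];cv2.imwrite("pics/c2.png",cv2.resize(a,None,fx=3,fy=3,interpolation=cv2.INTER_CUBIC))
```

```text
(no output)
```

View pics/c1.png

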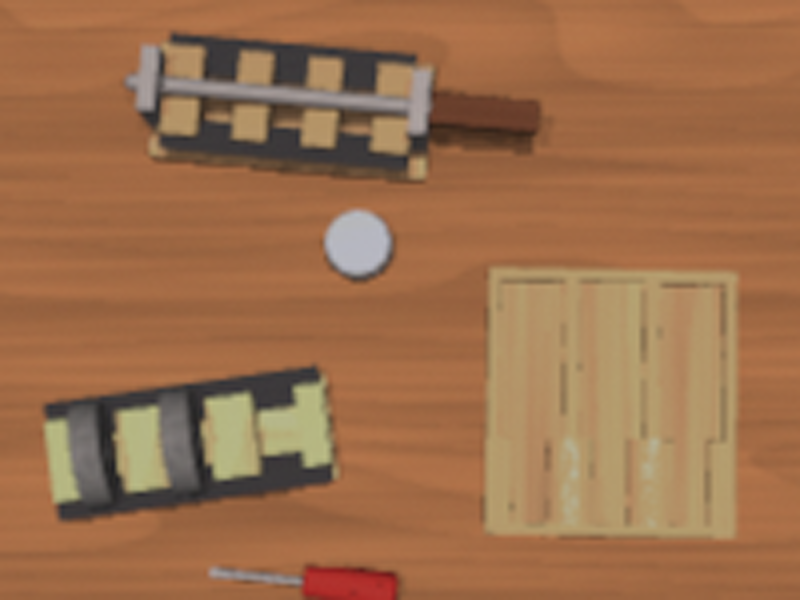

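View pics/c2.png

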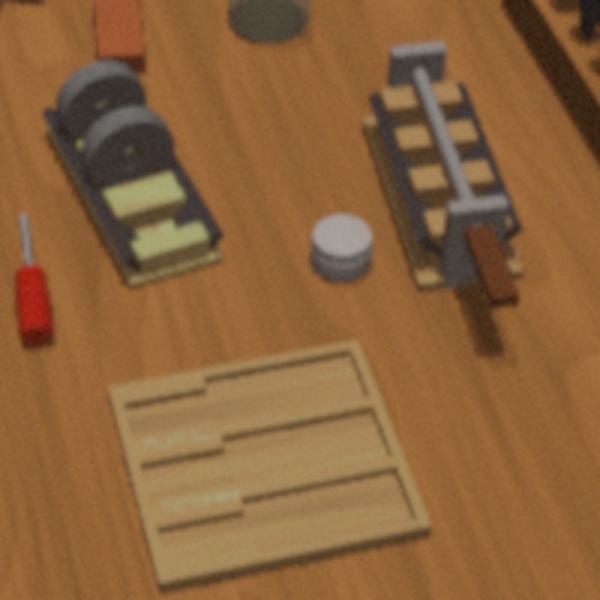

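The tray's necks point to world -x, and both sticks already point head toward +x. The rod comes out toward world -y. The wheel bores show at crop (101,103) and (128,150) in the side view. Now the metric measurements.

```bash
cat > h.py <<'E'
from bench import robot, camrig, ticket, get_obs
import numpy as np,cv2
def cam(n):
    s=camrig.snapshot(n);return s
def ray(s,u,v,z):
    E=np.array(s["extrinsics"]);R,t=E[:3,:3],E[:3,3]
    d=R.T@np.array([(u-s["cx"])/s["fx"],(v-s["cy"])/s["fy"],1]);o=-R.T@t
    return o+d*(z-o[2])/d[2]
def need(x,y,z,yaw):
    o=get_obs();p=o["tool_pos"];w=o["ee_rot"][2]
    dx,dy=x-p[0],y-p[1];c,s=np.cos(w),np.sin(w)
    dyaw=(yaw-w+np.pi/2)%np.pi-np.pi/2   # half-turn symmetric
    print("pos",p.round(4),"rot",np.round(o["ee_rot"],4),"w",round(o["width"],4),"t",round(o["time"],1),"F",np.round(o["wrist_force"],1))
    print("tool d: %.4f %.4f %.4f  turn %.4f (tool-z sense)"%(c*dx+s*dy,s*dx-c*dy,p[2]-z,-dyaw),"j",np.round(o["joint_positions"],2))
E
python3 - <<'E'
from h import *
T=cam("top");S=cam("side")
def t(U,V,z): return ray(T,(U+.5)/4-.5+190,(V+.5)/4-.5+160,z)
def sd(U,V,z): return ray(S,(U+.5)/3-.5+220,(V+.5)/3-.5+140,z)
P=lambda n,l:print(n,[tuple((np.array(p)[:2]*1000).round(1)) for p in l])
P("handle end,start",[t(539,116.5,.066),t(431,108,.066)]); P("tip",[t(128,83,.06)])
P("handle end side",[sd(503,303,.06)])
P("brackets top L,R",[t(139,45,.08),t(158,112,.08),t(413,67,.08),t(432,133,.08)])
P("rackbase",[t(150,160,0),t(426,180,0)])
P("rackbase side",[sd(422,285,0),sd(520,270,0)])
P("tray",[t(490,267,.013),t(737,273,.013),t(735,538,.013),t(485,534,.013)])
P("tray s",[sd(110,385,.013),sd(358,343,.013),sd(429,527,.013),sd(161,580,.013)])
P("wheel bores",[sd(101,103,.047),sd(128,150,.047)])
P("wheel tops",[t(84,403,.083-.010),t(172,392,.073),t(95,506,.04),t(185,492,.04)])
P("stand",[t(45,405,.0),t(320,367,0),t(338,478,0),t(60,520,0)])
P("stand s",[sd(132,284,0),sd(218,257,0)])
# sticks
for s,n in((T,"top"),(S,"side")):
    im=s["color"].astype(int);b,g,r=im[...,0],im[...,1],im[...,2]
    m=((r-b<25)&(r<110)).astype(np.uint8)
    reg=np.zeros_like(m)
    if n=="top": reg[235:290,390:480]=1
    else: reg[340:470,290:390]=1
    m&=reg
    for c in cv2.findContours(m,cv2.RETR_EXTERNAL,cv2.CHAIN_APPROX_NONE)[0]:
        if cv2.contourArea(c)<100: continue
        q=cv2.minAreaRect(c);bx=cv2.boxPoints(q);print(n,q)
        P(" box z15",[ray(s,u,v,.0135) for u,v in bx])
a=np.hstack([cv2.resize(T["color"][235:310,385:480],None,fx=4,fy=4,interpolation=2),cv2.resize(S["color"][340:475,270:390],None,fx=3,fy=3,interpolation=2)[:300]])
cv2.imwrite("pics/c3.png",a)
E
```

```text
handle end,start [(np.float64(667.5), np.float64(-20.0)), (np.float64(674.0), np.float64(53.6))]
tip [(np.float64(694.4), np.float64(260.9))]
handle end side [(np.float64(663.6), np.float64(-21.7))]
brackets top L,R [(np.float64(716.2), np.float64(250.4)), (np.float64(670.1), np.float64(237.4)), (np.float64(699.5), np.float64(65.3)), (np.float64(654.1), np.float64(52.8))]
rackbase [(np.float64(651.7), np.float64(254.6)), (np.float64(635.5), np.float64(58.9))]
rackbase side [(np.float64(637.2), np.float64(64.6)), (np.float64(715.4), np.float64(59.1))]
tray [(np.float64(571.2), np.float64(14.2)), (np.float64(565.3), np.float64(-159.2)), (np.float64(380.1), np.float64(-153.8)), (np.float64(384.8), np.float64(19.6))]
tray s [(np.float64(384.6), np.float64(20.2)), (np.float64(567.4), np.float64(10.1)), (np.float64(561.4), np.float64(-160.9)), (np.float64(379.3), np.float64(-152.6))]
wheel bores [(np.float64(439.1), np.float64(284.3)), (np.float64(447.0), np.float64(223.6))]
wheel tops [(np.float64(474.5), np.float64(286.9)), (np.float64(481.3), np.float64(228.2)), (np.float64(406.4), np.f
[... 669 characters left out ...]
oat64(-228.6)), (np.float64(518.8), np.float64(-256.7)), (np.float64(434.8), np.float64(-254.3)), (np.float64(435.1), np.float64(-226.4))]
side ((354.07684326171875, 436.8400573730469), (17.673358917236328, 49.75511932373047), 62.52556610107422)
 box z15 [(np.float64(415.5), np.float64(-393.1)), (np.float64(502.5), np.float64(-374.6)), (np.float64(505.9), np.float64(-406.0)), (np.float64(420.3), np.float64(-423.3))]
side ((333.5516052246094, 361.44757080078125), (15.133405685424805, 44.951515197753906), 78.2317123413086)
 box z15 [(np.float64(431.6), np.float64(-228.7)), (np.float64(518.1), np.float64(-232.7)), (np.float64(513.0), np.float64(-265.3)), (np.float64(428.1), np.float64(-261.0))]
```

View pics/c3.png

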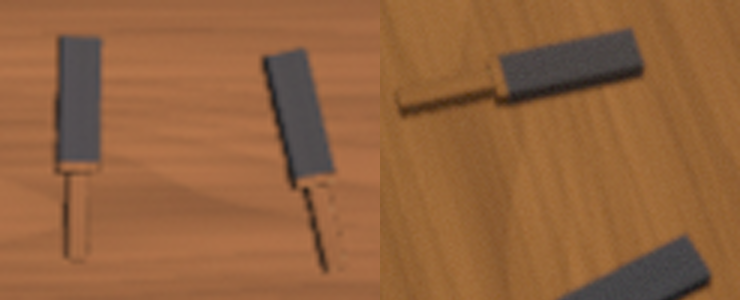

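Measured so far, in mm:

| Item | Position | Yaw |
|---|---|---|
| Rack | ≈ (684,152) | -0.088 |
| Tray | (474,-70) | -0.032 |
| Stick A, dark front end | (519,-243) | |
| Stick B, dark front end | (506,-387) | 0.2 |

The rack length (184 mm between brackets) and the tray size (186×173 mm) match the specifications. I'll turn the tool first.

```bash
echo '[[0.05, [0, 0, 0], 0.12], [0.05, [0, 0, 0], 0.12], [0.05, [0, 0, 0], 0.12], [0.05, [0, 0, 0], 0.12], [0.05, [0, 0, 0], 0.12], [0.05, [0, 0, 0], 0.12], [0.05, [0, 0, 0], 0.12], [0.05, [0, 0, 0], 0.12], [0.05, [0, 0, 0], 0.12], [0.05, [0, 0, 0], 0.12], [0.05, [0, 0, 0], 0.058], [0.05, [0, 0, 0], 0]]' > m.json && python3 nudge.py m.json
python3 - <<'E'
from h import *
need(.6725,.0345,.15,np.pi/2-.088)
s=cam("top");im=s["color"].astype(int)[240:300,190:290]
m=(abs(im[...,0]-im[...,2])<14)&(im.sum(2)>170)&(im.sum(2)<420)
for r in range(18,42,3): 
    x=np.flatnonzero(m[r])+190; print(r+240,x.tolist())
for u,v in((207.3,273.2),(230,270)):print(ray(s,u,v,.083))
E
```

```text
time: 1.2
tool_pos: [0.2145, 0.5063, 0.2052]
ee_rot: [-3.141, 0.0, 1.482]
wrist_force: [0.1, 0.4, -0.4]
width: 0.0495
finger_force: 0.0
pos [0.2145 0.5063 0.2052] rot [-3.1414e+00  5.0000e-04  1.4820e+00] w 0.0495 t 1.2 F [ 0.1  0.4 -0.4]
tool d: -0.4293 0.4980 0.0552  turn -0.0008 (tool-z sense) j [ 1.07  0.09  1.37 -0.    1.68  1.16]
258 [222, 223, 224, 225, 226, 227, 228, 229, 230, 231, 232, 233, 234, 235, 236, 242, 243, 244, 245, 246, 253, 254, 255, 256, 257, 258, 259, 260, 261, 262]
261 [205, 206, 207, 208, 209, 210, 211, 212, 213, 219, 220, 221, 222, 223, 230, 231, 232, 233, 234, 235, 236, 240, 255, 256, 257, 258]
264 [207, 208, 209, 210, 211, 212, 213, 230, 231, 232, 233, 234, 235, 236, 237]
267 [208, 209, 210, 211, 212, 213, 214, 231, 232, 233, 234, 235, 236, 237]
270 [208, 209, 210, 211, 212, 213, 214, 231, 232, 233, 234, 235, 236, 237]
273 [208, 209, 210, 211, 212, 213, 214, 231, 232, 233, 234, 235, 236, 237, 238, 264]
276 [209, 210, 211, 212, 213, 214, 215, 232, 233, 234, 235, 236, 237, 238, 258, 261, 262, 263, 264]
279 [209, 210, 211, 212, 213, 214, 215, 216, 233, 234, 235, 236, 237, 238, 239, 252, 253, 254, 255, 256, 257, 258, 259, 260, 261, 262, 263, 264, 265, 266, 267, 268, 269, 270, 271, 272]
[0.43986089 0.29366616 0.083     ]
[0.4477158  0.23365523 0.083     ]
```

```bash
echo '[[0.05, [-0.0215, 0.025, 0], 0], [0.05, [-0.0215, 0.025, 0], 0], [0.05, [-0.0215, 0.025, 0], 0], [0.05, [-0.0215, 0.025, 0], 0], [0.05, [-0.0215, 0.025, 0], 0], [0.05, [-0.0215, 0.025, 0], 0], [0.05, [-0.0215, 0.025, 0], 0], [0.05, [-0.0215, 0.025, 0], 0], [0.05, [-0.0215, 0.025, 0], 0], [0.05, [-0.0215, 0.025, 0], 0], [0.05, [-0.0215, 0.025, 0], 0], [0.05, [-0.0215, 0.025, 0], 0], [0.05, [-0.0215, 0.025, 0], 0], [0.05, [-0.0215, 0.025, 0], 0], [0.05, [-0.0215, 0.025, 0], 0], [0.05, [-0.0215, 0.025, 0], 0], [0.05, [-0.0215, 0.025, 0], 0], [0.05, [-0.0215, 0.025, 0], 0], [0.05, [-0.0215, 0.025, 0], 0], [0.05, [-0.0215, 0.025, 0], 0]]' > m.json && python3 nudge.py m.json
echo '[[0.05, [0, 0, 0], 0], [0.05, [0, 0, 0], 0]]' > m.json && python3 nudge.py m.json
python3 -c "from h import *
need(.6725,.0345,.055,np.pi/2-.088)"
```

```text
time: 2.92
tool_pos: [0.6758, 0.0328, 0.2052]
ee_rot: [-3.141, -0.0, 1.485]
wrist_force: [-0.4, -0.1, -0.0]
width: 0.0501
finger_force: 0.0
time: 3.08
tool_pos: [0.6753, 0.0326, 0.2038]
ee_rot: [-3.139, -0.0, 1.482]
wrist_force: [0.2, -0.1, 0.1]
width: 0.0501
finger_force: 0.0
pos [0.6753 0.0326 0.2038] rot [-3.1392e+00 -2.0000e-04  1.4816e+00] w 0.0501 t 3.1 F [ 0.2 -0.1  0.1]
tool d: 0.0016 -0.0030 0.1488  turn -0.0012 (tool-z sense) j [-0.04  0.38  1.03  0.    1.74  0.05]
```

```bash
echo '[[0.05, [0.0016, -0.003, 0.029], 0], [0.05, [0, 0, 0.03], 0], [0.05, [0, 0, 0.03], 0], [0.05, [0, 0, 0.03], 0], [0.05, [0, 0, 0.02], 0], [0.05, [0, 0, 0.01], 0], [0.05, [0, 0, 0], 0], [0.05, [0, 0, 0], 0]]' > m.json && python3 nudge.py m.json
python3 - <<'E'
from h import *
need(.6725,.0345,.055,np.pi/2-.088)
T=cam("top");S=cam("side")
cv2.imwrite("pics/d1.png",np.hstack([cv2.resize(T["color"][160:230,270:340],(400,400),interpolation=2),cv2.resize(S["color"][170:270,330:430],(400,400),interpolation=2)]))
E
```

```text
time: 3.75
tool_pos: [0.6719, 0.0368, 0.0573]
ee_rot: [3.141, -0.0, 1.484]
wrist_force: [1.1, -0.6, 0.7]
width: 0.0499
finger_force: 0.0
pos [0.6719 0.0368 0.0573] rot [ 3.1411e+00 -4.0000e-04  1.4842e+00] w 0.0499 t 3.8 F [ 1.1 -0.6  0.7]
tool d: -0.0023 0.0008 0.0023  turn 0.0014 (tool-z sense) j [-0.03  0.42  1.26  0.    1.46  0.06]
```

View pics/d1.png

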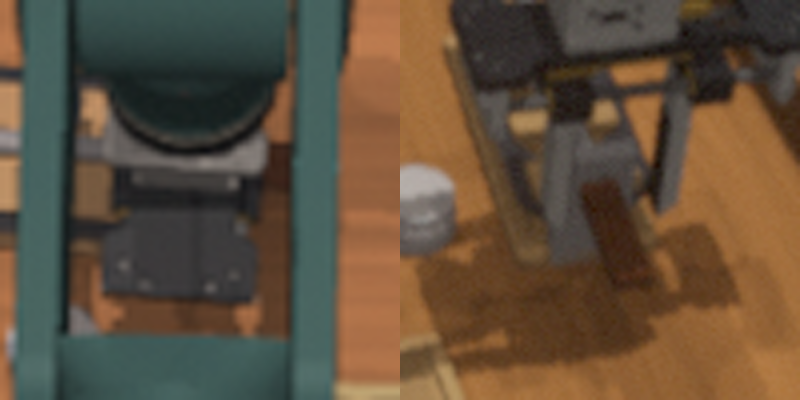

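In this picture the fingers straddle the handle, with the bracket just behind them. I'll correct slightly and close.

```bash
echo '[[0.05, [-0.002, 0.0008, 0.002], 0], [0.05, [0, 0, 0], 0], [0.018, [0, 0, 0], 0], [0.018, [0, 0, 0], 0], [0.01, [0, 0, 0], 0], [0.01, [0, 0, 0], 0], [0.01, [0, 0, 0], 0], [0.01, [0, 0, 0], 0]]' > m.json && python3 nudge.py m.json
python3 -c "from h import *
need(.6725,.0345,.055,np.pi/2-.088)"
```

```text
time: 4.52
tool_pos: [0.6726, 0.0339, 0.0545]
ee_rot: [-3.141, -0.0, 1.483]
wrist_force: [0.6, -0.8, -0.3]
width: 0.0217
finger_force: 30.0
pos [0.6726 0.0339 0.0545] rot [-3.1414 -0.      1.4828] w 0.0217 t 4.5 F [ 0.6 -0.8 -0.3]
tool d: 0.0006 -0.0001 -0.0005  turn -0.0000 (tool-z sense) j [-0.03  0.43  1.26  0.    1.46  0.05]
```

```bash
echo '[[0.01, [0, 0, -0.002], 0], [0.01, [0, 0, 0], 0], [0.01, [-0.01, 0, 0], 0], [0.01, [-0.01, 0, 0], 0], [0.01, [-0.01, 0, 0], 0], [0.01, [0, 0, 0], 0]]' > m.json && python3 nudge.py m.json
echo '[[0.01, [-0.02, 0, 0], 0], [0.01, [-0.02, 0, 0], 0], [0.01, [-0.02, 0, 0], 0], [0.01, [0, 0, 0], 0]]' > m.json && python3 nudge.py m.json
python3 -c "from h import *
need(.6725-.225*.088,.0345-.224,.057,np.pi/2-.088)"
```

```text
time: 5.02
tool_pos: [0.6697, 0.0011, 0.0563]
ee_rot: [-3.141, 0.001, 1.48]
wrist_force: [-0.6, -0.8, -0.8]
width: 0.0215
finger_force: 30.0
time: 5.35
tool_pos: [0.6643, -0.0599, 0.0564]
ee_rot: [3.142, 0.002, 1.479]
wrist_force: [0.3, -0.0, -1.5]
width: 0.0219
finger_force: 30.0
pos [ 0.6643 -0.0599  0.0564] rot [3.1416e+00 2.0000e-03 1.4786e+00] w 0.0219 t 5.3 F [ 0.3 -0.  -1.5]
tool d: -0.1301 0.0003 -0.0006  turn -0.0042 (tool-z sense) j [-0.17  0.41  1.27 -0.    1.46 -0.08]
```

```bash
echo '[[0.01, [-0.02, 0, 0], 0], [0.01, [-0.02, 0, 0], 0], [0.01, [-0.02, 0, 0], 0], [0.01, [-0.02, 0, 0], 0], [0.01, [-0.02, 0, 0], 0], [0.01, [-0.02, 0, 0], 0], [0.01, [-0.02, 0, 0], 0], [0.01, [0, 0, 0], 0], [0.01, [0, 0, 0], 0]]' > m.json && python3 nudge.py m.json
python3 - <<'E'
from h import *
need(.653,-.2,.001,np.pi/2-.088)
T=cam("top");S=cam("side")
cv2.imwrite("pics/d2.png",np.hstack([cv2.resize(T["color"][150:230,280:410],(650,400),interpolation=2)[:,:390],cv2.resize(S["color"][190:340,360:510],(400,400),interpolation=2)]))
E
```

```text
time: 6.1
tool_pos: [0.6524, -0.1953, 0.0563]
ee_rot: [3.142, -0.001, 1.481]
wrist_force: [0.6, 0.3, -0.6]
width: 0.0216
finger_force: 30.0
pos [ 0.6524 -0.1953  0.0563] rot [ 3.1416e+00 -1.2000e-03  1.4810e+00] w 0.0216 t 6.1 F [ 0.6  0.3 -0.6]
tool d: -0.0046 0.0010 0.0553  turn -0.0018 (tool-z sense) j [-0.37  0.44  1.23  0.    1.47 -0.29]
```

View pics/d2.png

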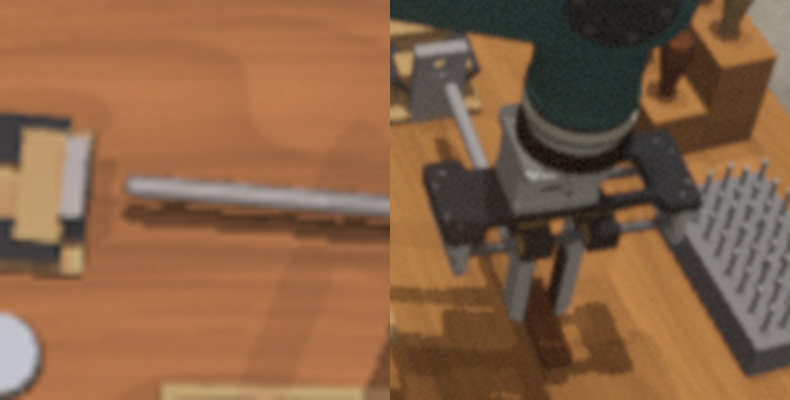

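The rod is fully out, with its tip clear of the bracket and looking level. I'll lay it down.

```bash
echo '[[0.01, [0, 0, 0.015], 0], [0.01, [0, 0, 0.015], 0], [0.01, [0, 0, 0.015], 0], [0.01, [0, 0, 0.006], 0], [0.01, [0, 0, 0.003], 0], [0.01, [0, 0, 0], 0], [0.01, [0, 0, 0], 0]]' > m.json && python3 nudge.py m.json
echo '[[0.023, [0, 0, 0], 0], [0.028, [0, 0, 0], 0], [0.04, [0, 0, 0], 0], [0.05, [0, 0, 0], 0], [0.05, [0, 0, -0.02], 0], [0.05, [0, 0, -0.04], 0], [0.05, [0, 0, -0.04], 0], [0.05, [0, 0, -0.04], 0], [0.05, [0, 0, 0], 0]]' > m.json && python3 nudge.py m.json
python3 -c "from h import *
need(.439,.283,.15,.128)"
```

```text
time: 6.78
tool_pos: [0.6531, -0.1947, 0.0033]
ee_rot: [3.14, 0.0, 1.484]
wrist_force: [-0.2, 0.1, -0.6]
width: 0.0216
finger_force: 30.0
time: 7.53
tool_pos: [0.657, -0.197, 0.1549]
ee_rot: [3.123, 0.005, 1.483]
wrist_force: [1.0, -0.5, 1.1]
width: 0.05
finger_force: 0.0
pos [ 0.657  -0.197   0.1549] rot [3.1229 0.0053 1.4826] w 0.05 t 7.5 F [ 1.  -0.5  1.1]
tool d: 0.4589 -0.2595 0.0049  turn 1.3546 (tool-z sense) j [-0.37  0.39  1.1   0.    1.63 -0.29]
```

```bash
echo '[[0.045, [0.0287, -0.0162, 0], 0], [0.045, [0.0287, -0.0162, 0], 0], [0.045, [0.0287, -0.0162, 0], 0], [0.045, [0.0287, -0.0162, 0], 0], [0.045, [0.0287, -0.0162, 0], 0], [0.045, [0.0287, -0.0162, 0], 0], [0.045, [0.0287, -0.0162, 0], 0], [0.045, [0.0287, -0.0162, 0], 0], [0.045, [0.0287, -0.0162, 0], 0], [0.045, [0.0287, -0.0162, 0], 0], [0.045, [0.0287, -0.0162, 0], 0], [0.045, [0.0287, -0.0162, 0], 0], [0.045, [0.0287, -0.0162, 0], 0], [0.045, [0.0287, -0.0162, 0], 0], [0.045, [0.0287, -0.0162, 0], 0], [0.045, [0.0287, -0.0162, 0], 0]]' > m.json && python3 nudge.py m.json
echo '[[0.045, [0, 0, 0], 0.123], [0.045, [0, 0, 0], 0.123], [0.045, [0, 0, 0], 0.123], [0.045, [0, 0, 0], 0.123], [0.045, [0, 0, 0], 0.123], [0.045, [0, 0, 0], 0.123], [0.045, [0, 0, 0], 0.123], [0.045, [0, 0, 0], 0.123], [0.045, [0, 0, 0], 0.123], [0.045, [0, 0, 0], 0.123], [0.045, [0, 0, 0], 0.123], [0.045, [0, 0, 0], 0]]' > m.json && python3 nudge.py m.json
python3 - <<'E'
from h import *
need(.439,.283,.039,.128)
S=cam("side")
cv2.imwrite("pics/d3.png",cv2.resize(S["color"][60:240,190:350],None,fx=3,fy=3,interpolation=2))
E
```

```text
time: 8.87
tool_pos: [0.4338, 0.2864, 0.1429]
ee_rot: [3.14, -0.001, 1.483]
wrist_force: [0.3, -0.4, 0.0]
width: 0.0447
finger_force: 0.0
time: 9.87
tool_pos: [0.4347, 0.285, 0.1427]
ee_rot: [-3.141, -0.001, 0.128]
wrist_force: [0.4, 0.3, 0.8]
width: 0.045
finger_force: 0.0
pos [0.4347 0.285  0.1427] rot [-3.1412e+00 -7.0000e-04  1.2770e-01] w 0.045 t 9.9 F [0.4 0.3 0.8]
tool d: 0.0040 0.0026 0.1037  turn -0.0003 (tool-z sense) j [0.47 0.04 1.54 0.   1.56 1.91]
```

View pics/d3.png

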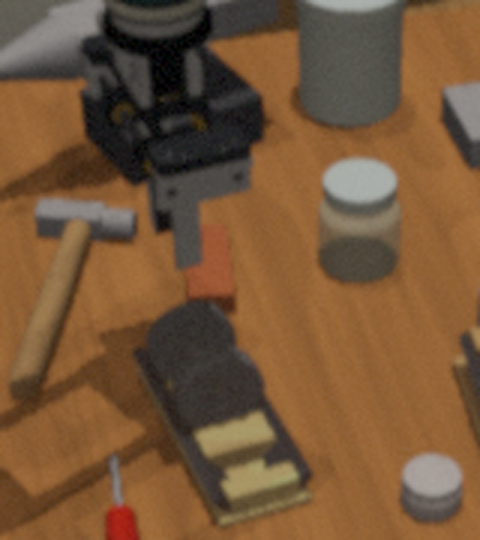

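The gripper is above wheel A, and the wheels show at crop (190,345) and (220,385). I'll descend and close.

```bash
echo '[[0.045, [0.004, 0.0026, 0.02], 0], [0.045, [0, 0, 0.025], 0], [0.045, [0, 0, 0.025], 0], [0.045, [0, 0, 0.02], 0], [0.045, [0, 0, 0.009], 0], [0.045, [0, 0, 0.005], 0], [0.045, [0, 0, 0], 0], [0.045, [0, 0, 0], 0]]' > m.json && python3 nudge.py m.json
echo '[[0.03, [0, 0, 0], 0], [0.02, [0, 0, 0], 0], [0.01, [0, 0, 0], 0], [0.01, [0, 0, 0], 0], [0.01, [0, 0, 0], 0], [0.01, [0, 0, 0], 0]]' > m.json && python3 nudge.py m.json
python3 -c "from h import *
need(.439,.283,.039,.128)"
```

```text
time: 10.58
tool_pos: [0.4397, 0.2834, 0.0396]
ee_rot: [-3.141, -0.002, 0.131]
wrist_force: [0.2, 0.7, 0.5]
width: 0.0451
finger_force: 0.0
time: 11.08
tool_pos: [0.4393, 0.2833, 0.0392]
ee_rot: [-3.141, -0.001, 0.13]
wrist_force: [0.2, 0.6, 3.0]
width: 0.0202
finger_force: 30.0
pos [0.4393 0.2833 0.0392] rot [-3.1409e+00 -1.3000e-03  1.2990e-01] w 0.0202 t 11.1 F [0.2 0.6 3. ]
tool d: -0.0004 0.0003 0.0002  turn 0.0019 (tool-z sense) j [0.46 0.12 1.67 0.   1.35 1.9 ]
```

Wheel gripped (width 20.2 mm). Before placing it, I'll refine the rack's y position from block-edge profiles at z = 48 mm.

Run:
```python
from h import *
from scipy.ndimage import map_coordinates as mc
a=-.088;c=np.array([.684,.152])
for n in("top","side"):
    s=cam(n);im=cv2.imread(f"pics/{n}0.png").astype(float);E=np.array(s["extrinsics"])
    ch=im[...,2]  # red
    for rx in(-.024,.022):
        ys=np.arange(-.085,.086,.0005);prof=0
        for k in(-.003,0,.003):
            P=np.stack([c[0]+np.cos(a)*(rx+k)-np.sin(a)*ys,c[1]+np.sin(a)*(rx+k)+np.cos(a)*ys,0*ys+.048],1)
            q=P@E[:3,:3].T+E[:3,3];u=s["fx"]*q[:,0]/q[:,2]+s["cx"];v=s["fy"]*q[:,1]/q[:,2]+s["cy"]
            prof=prof+mc(ch,[v,u],order=1)
        th=(np.percentile(prof,90)+np.percentile(prof,10))/2
        e=np.flatnonzero(np.diff((prof>th).astype(int)))
        print(n,rx,[(round(ys[i]*1000,1),"up" if prof[i+1]>th else "dn") for i in e])
```

```text
top -0.024 [(np.float64(-84.5), 'up'), (np.float64(-59.0), 'dn'), (np.float64(-34.0), 'up'), (np.float64(-10.5), 'dn'), (np.float64(13.5), 'up'), (np.float64(37.0), 'dn'), (np.float64(61.5), 'up')]
top 0.022 [(np.float64(-59.5), 'dn'), (np.float64(-35.5), 'up'), (np.float64(-11.5), 'dn'), (np.float64(13.0), 'up'), (np.float64(37.0), 'dn'), (np.float64(61.0), 'up')]
side -0.024 [(np.float64(-82.5), 'up'), (np.float64(-60.0), 'dn'), (np.float64(-37.0), 'up'), (np.float64(-12.0), 'dn'), (np.float64(11.5), 'up'), (np.float64(36.0), 'dn'), (np.float64(59.0), 'up')]
side 0.022 [(np.float64(-66.0), 'up'), (np.float64(-55.0), 'dn'), (np.float64(-38.0), 'up'), (np.float64(-12.5), 'dn'), (np.float64(10.0), 'up'), (np.float64(36.0), 'dn'), (np.float64(58.0), 'up')]
```

```bash
echo '[[0.01, [0, 0, -0.01], 0], [0.01, [0, 0, -0.02], 0], [0.01, [0, 0, -0.03], 0], [0.01, [0, 0, -0.03], 0], [0.01, [0, 0, -0.03], 0], [0.01, [0, 0, 0], 0.109], [0.01, [0, 0, 0], 0.109], [0.01, [0, 0, 0], 0], [0.01, [0, 0, 0], 0]]' > m.json && python3 nudge.py m.json
python3 -c "from h import *
need(.6872,.2001,.16,-.088)"
```

```text
time: 11.93
tool_pos: [0.4385, 0.2827, 0.1583]
ee_rot: [3.141, 0.001, -0.085]
wrist_force: [-0.3, -0.1, -1.2]
width: 0.0199
finger_force: 30.0
pos [0.4385 0.2827 0.1583] rot [ 3.1411e+00  8.0000e-04 -8.5400e-02] w 0.0199 t 11.9 F [-0.3 -0.1 -1.2]
tool d: 0.2548 0.0611 -0.0017  turn 0.0026 (tool-z sense) j [ 0.46  0.04  1.51 -0.    1.59  2.12]
```

```bash
echo '[[0.01, [0.025, 0.006, 0], 0.0026], [0.01, [0.025, 0.006, 0], 0], [0.01, [0.025, 0.006, 0], 0], [0.01, [0.025, 0.006, 0], 0], [0.01, [0.025, 0.006, 0], 0], [0.01, [0.025, 0.006, 0], 0], [0.01, [0.025, 0.006, 0], 0], [0.01, [0.025, 0.006, 0], 0], [0.01, [0.025, 0.006, 0], 0], [0.01, [0.025, 0.006, 0], 0], [0.01, [0.005, 0.001, 0], 0], [0.01, [0, 0, 0], 0], [0.01, [0, 0, 0], 0]]' > m.json && python3 nudge.py m.json
python3 -c "from h import *
need(.6872,.2001,.09,-.088)"
```

```text
time: 13.02
tool_pos: [0.6865, 0.1993, 0.1573]
ee_rot: [3.141, 0.003, -0.09]
wrist_force: [0.7, 0.6, -0.9]
width: 0.0199
finger_force: 30.0
pos [0.6865 0.1993 0.1573] rot [ 3.1414e+00  2.7000e-03 -8.9700e-02] w 0.0199 t 13.0 F [ 0.7  0.6 -0.9]
tool d: 0.0006 -0.0009 0.0673  turn -0.0017 (tool-z sense) j [0.2  0.48 0.98 0.   1.69 1.86]
```

```bash
echo '[[0.01, [0.0006, -0.0008, 0.02], 0], [0.01, [0, 0, 0.02], 0], [0.01, [0, 0, 0.02], 0], [0.01, [0, 0, 0.007], 0], [0.01, [0, 0, 0], 0], [0.01, [0, 0, 0], 0]]' > m.json && python3 nudge.py m.json
echo '[[0.01, [0, 0, 0.01], 0], [0.01, [0, 0, 0.01], 0], [0.01, [0, 0, 0.006], 0], [0.01, [0, 0, 0], 0]]' > m.json && python3 nudge.py m.json
python3 -c "from h import *
need(.6872,.2001,.0545,-.088)"
```

```text
time: 13.52
tool_pos: [0.6872, 0.2006, 0.092]
ee_rot: [-3.141, 0.0, -0.09]
wrist_force: [0.6, -0.4, -0.2]
width: 0.0199
finger_force: 30.0
time: 13.85
tool_pos: [0.6868, 0.1997, 0.063]
ee_rot: [3.141, 0.004, -0.091]
wrist_force: [-0.4, 0.3, -0.8]
width: 0.0196
finger_force: 30.0
pos [0.6868 0.1997 0.063 ] rot [ 3.1406  0.0037 -0.0908] w 0.0196 t 13.8 F [-0.4  0.3 -0.8]
tool d: 0.0004 -0.0005 0.0085  turn -0.0028 (tool-z sense) j [0.2  0.52 1.11 0.   1.52 1.87]
```

No contact so far, and the wheel is between the blocks. I'll lower it the rest of the way and release.

```bash
echo '[[0.01, [0, 0, 0.004], 0], [0.01, [0, 0, 0.003], 0], [0.01, [0, 0, 0.001], 0], [0.01, [0, 0, 0], 0], [0.01, [0, 0, 0], 0]]' > m.json && python3 nudge.py m.json
echo '[[0.022, [0, 0, 0], 0], [0.025, [0, 0, 0], 0], [0.03, [0, 0, 0], 0], [0.034, [0, 0, 0], 0], [0.034, [0, 0, -0.02], 0], [0.034, [0, 0, -0.03], 0], [0.034, [0, 0, -0.03], 0], [0.034, [0, 0, -0.03], 0], [0.034, [0, 0, 0], 0], [0.034, [0, 0, 0], 0]]' > m.json && python3 nudge.py m.json
python3 -c "from h import *
need(.4468,.2222,.15,.128)"
```

```text
time: 14.27
tool_pos: [0.6881, 0.1999, 0.0576]
ee_rot: [-3.141, -0.0, -0.091]
wrist_force: [0.4, -0.4, -0.3]
width: 0.02
finger_force: 30.0
time: 15.1
tool_pos: [0.6895, 0.2003, 0.1714]
ee_rot: [-3.139, -0.007, -0.091]
wrist_force: [-0.4, -0.3, -0.1]
width: 0.0341
finger_force: 0.0
pos [0.6895 0.2003 0.1714] rot [-3.1395 -0.0068 -0.0908] w 0.0341 t 15.1 F [-0.4 -0.3 -0.1]
tool d: -0.2437 0.0002 0.0214  turn -0.2188 (tool-z sense) j [0.2  0.47 0.96 0.   1.7  1.87]
```

```bash
echo '[[0.045, [-0.024, 0, 0], 0], [0.045, [-0.024, 0, 0], 0], [0.045, [-0.024, 0, 0], 0], [0.045, [-0.024, 0, 0], 0], [0.045, [-0.024, 0, 0], 0], [0.045, [-0.024, 0, 0], 0], [0.045, [-0.024, 0, 0], 0], [0.045, [-0.024, 0, 0], 0], [0.045, [-0.024, 0, 0], 0], [0.045, [-0.024, 0, 0], 0], [0.045, [0, 0, 0], -0.109], [0.045, [0, 0, 0], -0.109], [0.045, [0, 0, 0], 0], [0.045, [0, 0, 0], 0]]' > m.json && python3 nudge.py m.json
python3 - <<'E'
from h import *
need(.4472,.2218,.039,.128)
S=cam("side")
cv2.imwrite("pics/d4.png",cv2.resize(S["color"][90:290,220:420],None,fx=3,fy=3,interpolation=2))
E
```

```text
time: 16.27
tool_pos: [0.4482, 0.2214, 0.166]
ee_rot: [3.141, 0.002, 0.124]
wrist_force: [1.1, 0.3, -0.5]
width: 0.0448
finger_force: 0.0
pos [0.4482 0.2214 0.166 ] rot [3.1411e+00 2.5000e-03 1.2450e-01] w 0.0448 t 16.3 F [ 1.1  0.3 -0.5]
tool d: -0.0009 -0.0005 0.1270  turn -0.0035 (tool-z sense) j [ 0.35 -0.01  1.55  0.    1.6   1.79]
```

View pics/d4.png

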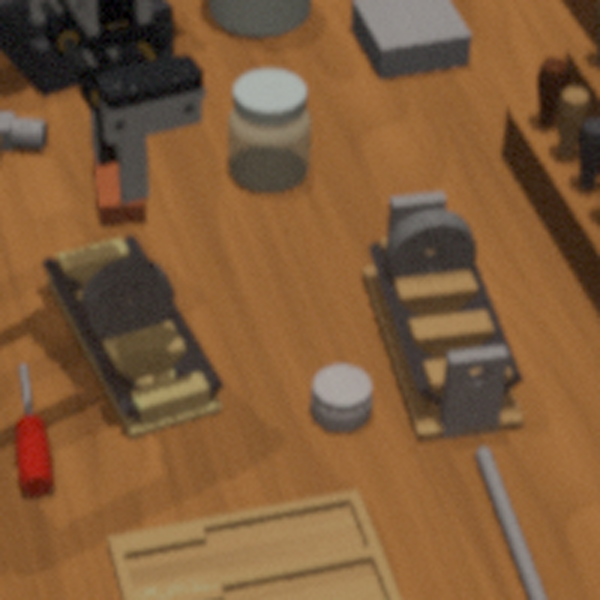

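Wheel A stands upright in the far bay at crop (432,245), and the rod lies in line with the rack. Wheel B is next.

```bash
echo '[[0.045, [-0.001, 0, 0.03], 0], [0.045, [0, 0, 0.03], 0], [0.045, [0, 0, 0.03], 0], [0.045, [0, 0, 0.022], 0], [0.045, [0, 0, 0.01], 0], [0.045, [0, 0, 0.005], 0], [0.045, [0, 0, 0], 0]]' > m.json && python3 nudge.py m.json
echo '[[0.03, [0, 0, 0], 0], [0.02, [0, 0, 0], 0], [0.01, [0, 0, 0], 0], [0.01, [0, 0, 0], 0], [0.01, [0, 0, 0], 0], [0.01, [0, 0, 0], 0]]' > m.json && python3 nudge.py m.json
python3 -c "from h import *
need(.4472,.2218,.039,.128)"
```

```text
time: 16.9
tool_pos: [0.4477, 0.2213, 0.0396]
ee_rot: [3.141, 0.002, 0.126]
wrist_force: [0.9, -0.2, 0.3]
width: 0.0453
finger_force: 0.0
time: 17.4
tool_pos: [0.4489, 0.2221, 0.0418]
ee_rot: [-3.141, -0.003, 0.127]
wrist_force: [-0.0, 0.4, 4.4]
width: 0.0195
finger_force: 30.0
pos [0.4489 0.2221 0.0418] rot [-3.1406e+00 -2.6000e-03  1.2720e-01] w 0.0195 t 17.4 F [-0.   0.4  4.4]
tool d: -0.0017 0.0000 0.0028  turn -0.0008 (tool-z sense) j [0.35 0.07 1.72 0.   1.35 1.79]
```

```bash
echo '[[0.01, [0, 0, -0.01], 0], [0.01, [0, 0, -0.02], 0], [0.01, [0, 0, -0.03], 0], [0.01, [0, 0, -0.03], 0], [0.01, [0, 0, -0.03], 0], [0.01, [0, 0, 0], 0.108], [0.01, [0, 0, 0], 0.107], [0.01, [0, 0, 0], 0], [0.01, [0, 0, 0], 0]]' > m.json && python3 nudge.py m.json
python3 -c "from h import *
need(.6788,.1045,.16,-.088)"
```

```text
time: 18.15
tool_pos: [0.4476, 0.2213, 0.1604]
ee_rot: [3.141, 0.001, -0.085]
wrist_force: [-0.2, 0.3, -1.2]
width: 0.0194
finger_force: 30.0
pos [0.4476 0.2213 0.1604] rot [ 3.1411e+00  7.0000e-04 -8.5200e-02] w 0.0194 t 18.1 F [-0.2  0.3 -1.2]
tool d: 0.2403 0.0967 0.0004  turn 0.0028 (tool-z sense) j [ 0.35 -0.01  1.56 -0.    1.59  2.  ]
```

```bash
echo '[[0.01, [0.024, 0.0097, 0], 0.0028], [0.01, [0.024, 0.0097, 0], 0], [0.01, [0.024, 0.0097, 0], 0], [0.01, [0.024, 0.0097, 0], 0], [0.01, [0.024, 0.0097, 0], 0], [0.01, [0.024, 0.0097, 0], 0], [0.01, [0.024, 0.0097, 0], 0], [0.01, [0.024, 0.0097, 0], 0], [0.01, [0.024, 0.0097, 0], 0], [0.01, [0.024, 0.0097, 0], 0], [0.01, [0, 0, 0.02], 0], [0.01, [0, 0, 0.02], 0], [0.01, [0, 0, 0.02], 0], [0.01, [0, 0, 0.007], 0], [0.01, [0, 0, 0], 0], [0.01, [0, 0, 0], 0]]' > m.json && python3 nudge.py m.json
python3 -c "from h import *
need(.6788,.1045,.063,-.088)"
```

```text
time: 19.48
tool_pos: [0.6779, 0.1033, 0.0931]
ee_rot: [3.141, 0.001, -0.09]
wrist_force: [-0.3, -0.9, -0.4]
width: 0.0194
finger_force: 30.0
pos [0.6779 0.1033 0.0931] rot [ 3.1414e+00  1.3000e-03 -8.9500e-02] w 0.0194 t 19.5 F [-0.3 -0.9 -0.4]
tool d: 0.0008 -0.0012 0.0301  turn -0.0015 (tool-z sense) j [0.07 0.43 1.17 0.   1.54 1.73]
```

```bash
echo '[[0.01, [0.0008, -0.0011, 0.01], 0], [0.01, [0, 0, 0.01], 0], [0.01, [0, 0, 0.01], 0], [0.01, [0, 0, 0.004], 0], [0.01, [0, 0, 0.003], 0], [0.01, [0, 0, 0], 0], [0.01, [0, 0, 0], 0]]' > m.json && python3 nudge.py m.json
python3 -c "from h import *
need(.6788,.1045,.055,-.088)"
```

```text
time: 20.07
tool_pos: [0.679, 0.1043, 0.0577]
ee_rot: [3.142, -0.0, -0.09]
wrist_force: [-3.1, -0.6, 5.9]
width: 0.0196
finger_force: 30.0
pos [0.679  0.1043 0.0577] rot [ 3.1416e+00 -1.0000e-04 -9.0400e-02] w 0.0196 t 20.1 F [-3.1 -0.6  5.9]
tool d: -0.0002 -0.0002 0.0027  turn -0.0024 (tool-z sense) j [ 0.07  0.45  1.21 -0.    1.48  1.73]
```

```bash
echo '[[0.022, [0, 0, 0], 0], [0.025, [0, 0, 0], 0], [0.03, [0, 0, 0], 0], [0.034, [0, 0, 0], 0], [0.034, [0, 0, -0.02], 0], [0.034, [0, 0, -0.03], 0], [0.034, [0, 0, -0.03], 0], [0.034, [0, 0, -0.03], 0], [0.034, [0, 0, 0], 0], [0.034, [0, 0, 0], 0.12]]' > m.json && python3 nudge.py m.json
echo '[[0.05, [0, 0, 0], -0.12], [0.05, [0, 0, 0], -0.12], [0.05, [0, 0, 0], -0.12], [0.05, [0, 0, 0], -0.12], [0.05, [0, 0, 0], -0.12], [0.05, [0, 0, 0], -0.12], [0.05, [0, 0, 0], -0.12], [0.05, [0, 0, 0], -0.12], [0.05, [0, 0, 0], -0.12], [0.05, [0, 0, 0], -0.12], [0.05, [0, 0, 0], -0.12], [0.05, [0, 0, 0], -0.12], [0.05, [0, 0, 0], -0.12], [0.05, [0, 0, 0], -0.12], [0.05, [0, 0, 0], 0], [0.05, [0, 0, 0], 0]]' > m.json && python3 nudge.py m.json
python3 -c "from h import *
need(.6531,-.1947,.15,1.4835)"
```

```text
time: 20.9
tool_pos: [0.6809, 0.1045, 0.1701]
ee_rot: [-3.139, -0.007, -0.212]
wrist_force: [0.7, 0.9, -0.7]
width: 0.0342
finger_force: 0.0
time: 22.23
tool_pos: [0.6791, 0.1043, 0.1657]
ee_rot: [-3.141, 0.0, 1.466]
wrist_force: [-0.8, -0.5, -0.3]
width: 0.0499
finger_force: 0.0
pos [0.6791 0.1043 0.1657] rot [-3.1409e+00  1.0000e-04  1.4664e+00] w 0.0499 t 22.2 F [-0.8 -0.5 -0.3]
tool d: -0.3001 0.0053 0.0157  turn -0.0171 (tool-z sense) j [0.07 0.41 1.06 0.   1.67 0.17]
```

```bash
echo '[[0.05, [-0.03, 0.0005, 0], 0], [0.05, [-0.03, 0.0005, 0], 0], [0.05, [-0.03, 0.0005, 0], 0], [0.05, [-0.03, 0.0005, 0], 0], [0.05, [-0.03, 0.0005, 0], 0], [0.05, [-0.03, 0.0005, 0], 0], [0.05, [-0.03, 0.0005, 0], 0], [0.05, [-0.03, 0.0005, 0], 0], [0.05, [-0.03, 0.0005, 0], 0], [0.05, [-0.03, 0.0005, 0], 0], [0.05, [0, 0, 0], -0.017], [0.05, [0, 0, 0], 0], [0.05, [0, 0, 0], 0]]' > m.json && python3 nudge.py m.json
python3 - <<'E'
from h import *
need(.6531,-.1947,.002,1.4835)
T=cam("top");S=cam("side")
cv2.imwrite("pics/d5.png",np.hstack([cv2.resize(T["color"][160:220,210:310],(500,300),interpolation=2),cv2.resize(S["color"][150:250,330:430],(300,300),interpolation=2)]))
# rod direction on bench, axis z=6mm: bright pixels in window between rack and gripper
u0=300;im=T["color"][170:215,u0:370].astype(int)
m=(abs(im[...,0]-im[...,2])<25)&(im.sum(2)>330)
P=[]
for c in range(im.shape[1]):
    r=np.flatnonzero(m[:,c])
    if 2<=len(r)<=8:P.append(ray(T,c+u0,r.mean()+170,.01)[:2])
P=np.array(P);print(len(P),P[0].round(4),P[-1].round(4)); k=np.polyfit(P[:,1],P[:,0],1);print(k, "x at -.1947:",np.polyval(k,-.1947),"res",(P[:,0]-np.polyval(k,P[:,1])).std())
E
```

```text
time: 23.32
tool_pos: [0.6538, -0.1943, 0.1661]
ee_rot: [-3.141, -0.001, 1.485]
wrist_force: [-0.0, -0.1, -0.2]
width: 0.0501
finger_force: 0.0
pos [ 0.6538 -0.1943  0.1661] rot [-3.1413e+00 -9.0000e-04  1.4846e+00] w 0.0501 t 23.3 F [-0.  -0.1 -0.2]
tool d: -0.0005 -0.0006 0.1641  turn 0.0011 (tool-z sense) j [-0.37  0.39  1.08  0.    1.67 -0.29]
57 [0.6755 0.0304] [ 0.6611 -0.1279]
[0.08632125 0.67219356] x at -.1947: 0.6553868117173024 res 0.0007126406997437415
```

View pics/d5.png

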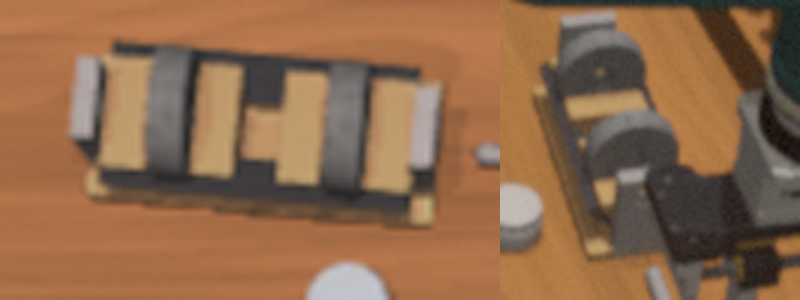

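Both wheels stand upright in bays, at crop (170,110) and (347,125). The rod's direction, slope 0.086, matches the rack. I'll regrasp the rod.

```bash
echo '[[0.05, [-0.0005, -0.0006, 0.035], 0], [0.05, [0, 0, 0.035], 0], [0.05, [0, 0, 0.035], 0], [0.05, [0, 0, 0.03], 0], [0.05, [0, 0, 0.015], 0], [0.05, [0, 0, 0.008], 0], [0.05, [0, 0, 0.004], 0], [0.05, [0, 0, 0], 0], [0.05, [0, 0, 0], 0]]' > m.json && python3 nudge.py m.json
python3 -c "from h import *
need(.6531,-.1947,.002,1.4835)"
```

```text
time: 24.17
tool_pos: [0.6545, -0.195, 0.0064]
ee_rot: [3.139, 0.001, 1.487]
wrist_force: [0.5, 0.0, 0.0]
width: 0.05
finger_force: 0.0
pos [ 0.6545 -0.195   0.0064] rot [3.1385e+00 8.0000e-04 1.4870e+00] w 0.05 t 24.2 F [0.5 0.  0. ]
tool d: 0.0002 -0.0014 0.0044  turn 0.0035 (tool-z sense) j [-0.37  0.48  1.28  0.    1.38 -0.29]
```

```bash
echo '[[0.05, [0, 0, 0.0025], 0], [0.05, [0, 0, 0], 0], [0.03, [0, 0, 0], 0], [0.02, [0, 0, 0], 0], [0.01, [0, 0, 0], 0], [0.01, [0, 0, 0], 0], [0.01, [0, 0, 0], 0], [0.01, [0, 0, 0], 0]]' > m.json && python3 nudge.py m.json
echo '[[0.01, [0, 0, 0], 0]]' > m.json && python3 nudge.py m.json
echo '[[0.01, [0, 0, 0], 0]]' > m.json && python3 nudge.py m.json
```

```text
time: 24.83
tool_pos: [0.6532, -0.1952, 0.0021]
ee_rot: [3.141, 0.0, 1.486]
wrist_force: [0.1, 0.5, 1.1]
width: 0.0214
finger_force: 30.0
time: 24.92
tool_pos: [0.6532, -0.1952, 0.0021]
ee_rot: [3.141, 0.0, 1.486]
wrist_force: [0.1, -1.3, 0.1]
width: 0.0215
finger_force: 30.0
time: 25.0
tool_pos: [0.6532, -0.1952, 0.0021]
ee_rot: [3.141, 0.0, 1.486]
wrist_force: [-0.5, 0.5, 1.5]
width: 0.0221
finger_force: 30.0
```

```bash
echo '[[0.01, [0, 0, -0.01], 0], [0.01, [0, 0, -0.02], 0], [0.01, [0, 0, -0.02], 0], [0.01, [0, 0, -0.006], 0], [0.01, [0, 0, 0], 0], [0.01, [0, 0, 0], 0], [0.01, [0, 0, 0], 0]]' > m.json && python3 nudge.py m.json
python3 - <<'E'
from h import *
need(.6532,-.195,.0581,1.4835)
from scipy.ndimage import map_coordinates as mc
T=cam("top");S=cam("side")
im=T["color"][165:215,300:370].astype(int)
m=(abs(im[...,0]-im[...,2])<25)&(im.sum(2)>330)
P=[]
for c in range(im.shape[1]):
    r=np.flatnonzero(m[:,c])
    if 2<=len(r)<=8:P.append(ray(T,c+300,r.mean()+165,.066)[:2])
P=np.array(P);k=np.polyfit(P[:,1],P[:,0],1);print(len(P),k,P[0],"x at y=.0547",np.polyval(k,.0547),"res",(P[:,0]-np.polyval(k,P[:,1])).std())
cv2.imwrite("pics/d6.png",np.hstack([cv2.resize(T["color"][165:215,260:360],(600,300),interpolation=2),cv2.resize(S["color"][190:250,360:420],(300,300),interpolation=2)])[:,:800])
E
```

```text
time: 25.58
tool_pos: [0.6522, -0.1947, 0.0564]
ee_rot: [-3.139, -0.001, 1.486]
wrist_force: [0.6, 0.3, -0.7]
width: 0.0212
finger_force: 30.0
pos [ 0.6522 -0.1947  0.0564] rot [-3.1391e+00 -8.0000e-04  1.4864e+00] w 0.0212 t 25.6 F [ 0.6  0.3 -0.7]
tool d: -0.0002 0.0010 -0.0017  turn 0.0029 (tool-z sense) j [-0.37  0.44  1.23  0.    1.47 -0.29]
61 [0.08166878 0.6697415 ] [0.67143346 0.032849  ] x at y=.0547 0.6742087859620426 res 0.0005390597330963367
```

View pics/d6.png

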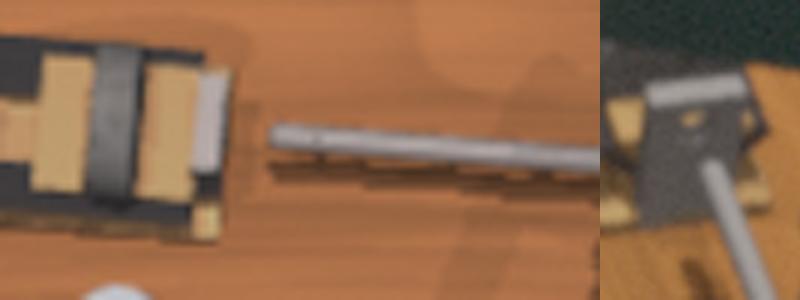

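The tip is about 20 mm short of the hole. In the side view the hole is at pixel (378.4,213.6) and the tip near (382.4,223). I'll check the rod's height against the hole in that view.

```bash
echo '[[0.01, [0, 0, -0.0015], 0.003], [0.01, [0, 0, 0], 0], [0.01, [0, 0, 0], 0]]' > m.json && python3 nudge.py m.json
python3 - <<'E'
from h import *
need(.6532,-.195,.0581,1.4835)
S=cam("side");E=np.array(S["extrinsics"]);R,t=E[:3,:3],E[:3,3];o=-R.T@t
n=np.array([1,-.088,0]);p0=np.array([.6744,.0547,.062])
def pl(u,v):
    d=R.T@np.array([(u-S["cx"])/S["fx"],(v-S["cy"])/S["fy"],1]);return (o+d*(n@(p0-o))/(n@d)).round(4)
print("hole",pl(378.4,213.6))
im=S["color"].astype(int)
# rod rows: bright grey columns per row
for v in range(220,240,3):
    r=im[v,372:402];g=(abs(r[:,0]-r[:,2])<30)&(r.sum(1)>300);c=np.flatnonzero(g)
    if len(c): print(v,c.min()+372,c.max()+372,pl(c.mean()+372,v))
q=R@p0+t;print("proj hole",S["fx"]*q[0]/q[2]+S["cx"],S["fy"]*q[1]/q[2]+S["cy"])
E
```

```text
time: 25.93
tool_pos: [0.653, -0.195, 0.0591]
ee_rot: [-3.141, -0.0, 1.483]
wrist_force: [-0.0, -0.8, -0.5]
width: 0.0218
finger_force: 30.0
pos [ 0.653  -0.195   0.0591] rot [-3.1410e+00 -3.0000e-04  1.4834e+00] w 0.0218 t 25.9 F [-0.  -0.8 -0.5]
tool d: 0.0000 0.0002 0.0010  turn -0.0001 (tool-z sense) j [-0.37  0.44  1.23  0.    1.47 -0.29]
hole [0.6751 0.0625 0.059 ]
223 381 386 [0.6717 0.0241 0.0671]
226 382 386 [0.6712 0.0188 0.063 ]
229 383 387 [0.6705 0.0106 0.062 ]
232 384 389 [ 6.696e-01 -4.000e-04  6.370e-02]
235 385 390 [ 0.6688 -0.0084  0.0627]
238 387 391 [ 0.6679 -0.0192  0.0644]
proj hole 379.47356825386373 215.0283519195933
```

```bash
echo '[[0.01, [0.01, 0, 0.0008], 0], [0.01, [0.008, 0, 0], 0], [0.01, [0, 0, 0], 0]]' > m.json && python3 nudge.py m.json
echo '[[0.01, [0.004, 0, 0], 0], [0.01, [0.004, 0, 0], 0], [0.01, [0, 0, 0], 0]]' > m.json && python3 nudge.py m.json
echo '[[0.01, [0.004, 0, 0], 0], [0.01, [0.004, 0, 0], 0], [0.01, [0, 0, 0], 0]]' > m.json && python3 nudge.py m.json
echo '[[0.01, [0.005, 0, 0], 0], [0.01, [0.005, 0, 0], 0], [0.01, [0, 0, 0], 0]]' > m.json && python3 nudge.py m.json
```

```text
time: 26.23
tool_pos: [0.6549, -0.1747, 0.0586]
ee_rot: [-3.141, -0.001, 1.485]
wrist_force: [0.3, 0.5, -1.1]
width: 0.0215
finger_force: 30.0
time: 26.48
tool_pos: [0.6556, -0.1681, 0.0588]
ee_rot: [3.141, -0.0, 1.484]
wrist_force: [0.4, 0.2, -1.0]
width: 0.0213
finger_force: 30.0
time: 26.73
tool_pos: [0.6562, -0.1604, 0.0587]
ee_rot: [3.142, -0.001, 1.484]
wrist_force: [-0.6, 0.2, -1.5]
width: 0.0215
finger_force: 30.0
time: 26.98
tool_pos: [0.6571, -0.1501, 0.0587]
ee_rot: [-3.142, -0.001, 1.484]
wrist_force: [-0.2, 0.4, 0.3]
width: 0.0215
finger_force: 30.0
```

```bash
echo '[[0.01, [0.008, 0, 0], 0], [0.01, [0.008, 0, 0], 0], [0.01, [0.008, 0, 0], 0], [0.01, [0, 0, 0], 0]]' > m.json && python3 nudge.py m.json
echo '[[0.01, [0.008, 0, 0], 0], [0.01, [0.008, 0, 0], 0], [0.01, [0.008, 0, 0], 0], [0.01, [0, 0, 0], 0]]' > m.json && python3 nudge.py m.json
echo '[[0.01, [0.01, 0, 0], 0], [0.01, [0.01, 0, 0], 0], [0.01, [0.01, 0, 0], 0], [0.01, [0, 0, 0], 0]]' > m.json && python3 nudge.py m.json
```

```text
time: 27.32
tool_pos: [0.6593, -0.1251, 0.0587]
ee_rot: [-3.142, -0.001, 1.485]
wrist_force: [0.1, -0.2, -1.2]
width: 0.0217
finger_force: 30.0
time: 27.65
tool_pos: [0.6613, -0.1014, 0.0587]
ee_rot: [3.142, -0.001, 1.485]
wrist_force: [0.5, -0.2, -1.0]
width: 0.0214
finger_force: 30.0
time: 27.98
tool_pos: [0.664, -0.071, 0.0587]
ee_rot: [-3.142, -0.001, 1.486]
wrist_force: [-0.3, -0.2, -0.5]
width: 0.0215
finger_force: 30.0
```

```bash
echo '[[0.01, [0.01, 0, 0], 0.001], [0.01, [0.01, 0, 0], 0], [0.01, [0.008, 0, 0], 0], [0.01, [0, 0, 0], 0]]' > m.json && python3 nudge.py m.json
echo '[[0.01, [0.008, 0, 0], 0], [0.01, [0.008, 0, 0], 0], [0.01, [0.008, 0, 0], 0], [0.01, [0, 0, 0], 0]]' > m.json && python3 nudge.py m.json
echo '[[0.01, [0.005, 0, 0], 0], [0.01, [0.005, 0, 0], 0], [0.01, [0.005, 0, 0], 0], [0.01, [0, 0, 0], 0]]' > m.json && python3 nudge.py m.json
echo '[[0.01, [0.005, 0, 0], 0], [0.01, [0.005, 0, 0], 0], [0.01, [0.005, 0, 0], 0], [0.01, [0, 0, 0], 0]]' > m.json && python3 nudge.py m.json
```

```text
time: 28.32
tool_pos: [0.6664, -0.0435, 0.0587]
ee_rot: [3.142, -0.001, 1.484]
wrist_force: [0.4, 0.7, -0.9]
width: 0.0217
finger_force: 30.0
time: 28.65
tool_pos: [0.6685, -0.0198, 0.0587]
ee_rot: [-3.142, -0.001, 1.484]
wrist_force: [0.1, -0.6, -1.8]
width: 0.0216
finger_force: 30.0
time: 28.98
tool_pos: [0.6697, -0.0057, 0.0587]
ee_rot: [3.142, -0.001, 1.483]
wrist_force: [-0.3, -0.2, -2.1]
width: 0.0217
finger_force: 30.0
time: 29.32
tool_pos: [0.6711, 0.0094, 0.0587]
ee_rot: [3.142, -0.001, 1.483]
wrist_force: [1.0, 0.1, -0.8]
width: 0.0218
finger_force: 30.0
```

```bash
echo '[[0.01, [0.005, 0, 0], 0], [0.01, [0.005, 0, 0], 0], [0.01, [0, 0, 0], 0]]' > m.json && python3 nudge.py m.json
echo '[[0.01, [0.005, 0, 0], 0], [0.01, [0.005, 0, 0], 0], [0.01, [0, 0, 0], 0]]' > m.json && python3 nudge.py m.json
echo '[[0.01, [0.003, 0, 0], 0], [0.01, [0, 0, 0], 0]]' > m.json && python3 nudge.py m.json
echo '[[0.01, [0.002, 0, 0], 0], [0.01, [0, 0, 0], 0]]' > m.json && python3 nudge.py m.json
```

```text
time: 29.57
tool_pos: [0.6719, 0.0192, 0.0587]
ee_rot: [3.142, -0.001, 1.483]
wrist_force: [0.5, -0.4, -1.4]
width: 0.0216
finger_force: 30.0
time: 29.82
tool_pos: [0.6728, 0.0292, 0.0587]
ee_rot: [3.142, -0.001, 1.483]
wrist_force: [-0.7, 0.4, -0.8]
width: 0.0216
finger_force: 30.0
time: 29.98
tool_pos: [0.6731, 0.0316, 0.0587]
ee_rot: [3.142, -0.0, 1.483]
wrist_force: [0.1, -0.3, -1.7]
width: 0.0215
finger_force: 30.0
time: 30.15
tool_pos: [0.6732, 0.0333, 0.0587]
ee_rot: [3.142, -0.0, 1.482]
wrist_force: [-0.3, -0.0, -1.8]
width: 0.0218
finger_force: 30.0
```

```bash
echo '[[0.01, [0.0015, 0, 0], 0], [0.01, [0, 0, 0], 0]]' > m.json && python3 nudge.py m.json
echo '[[0.01, [0.0015, 0, 0], 0], [0.01, [0, 0, 0], 0]]' > m.json && python3 nudge.py m.json
echo '[[0.01, [0.001, 0, 0], 0], [0.01, [0, 0, 0], 0]]' > m.json && python3 nudge.py m.json
```

```text
time: 30.32
tool_pos: [0.6734, 0.0345, 0.0587]
ee_rot: [3.141, 0.0, 1.482]
wrist_force: [0.7, 0.4, -1.7]
width: 0.022
finger_force: 30.0
time: 30.48
tool_pos: [0.6733, 0.0346, 0.0587]
ee_rot: [-3.141, 0.003, 1.482]
wrist_force: [0.1, -3.1, -0.6]
width: 0.0216
finger_force: 30.0
time: 30.65
tool_pos: [0.6733, 0.0347, 0.0587]
ee_rot: [-3.141, 0.004, 1.481]
wrist_force: [-0.8, -5.7, -0.6]
width: 0.0217
finger_force: 30.0
```

The shoulder is against the bracket (5.7 N). I'll lower slightly, release and retreat.

```bash
echo '[[0.01, [0, 0, 0.001], 0], [0.01, [0, 0, 0.001], 0], [0.023, [0, 0, 0], 0], [0.028, [0, 0, 0], 0], [0.04, [0, 0, 0], 0], [0.05, [0, 0, 0], 0], [0.05, [0, 0, 0], 0], [0.05, [0, 0, -0.02], 0], [0.05, [0, 0, -0.03], 0], [0.05, [0, 0, -0.03], 0], [0.05, [0, 0, -0.03], 0], [0.05, [0, 0, 0], 0], [0.05, [0, 0, 0], 0]]' > m.json && python3 nudge.py m.json
cat >> h.py <<'E'
def sticks(regs):
    for n,reg in regs.items():
        s=cam(n);im=s["color"].astype(int);b,g,r=im[...,0],im[...,1],im[...,2]
        m=((r-b<25)&(r<110)).astype(np.uint8);k=np.zeros_like(m);k[reg]=1;m&=k
        for c in cv2.findContours(m,cv2.RETR_EXTERNAL,cv2.CHAIN_APPROX_NONE)[0]:
            if cv2.contourArea(c)<100: continue
            bx=cv2.boxPoints(cv2.minAreaRect(c));P=np.array([ray(s,u,v,.0145)[:2] for u,v in bx])
            print(n,"c",P.mean(0).round(4),"box",P.round(4).tolist())
E
python3 - <<'E'
from h import *
need(.452,-.242,.15,-.03+0)
sticks({"top":np.s_[230:295,385:500],"side":np.s_[330:470,285:400]})
S=cam("side");T=cam("top")
cv2.imwrite("pics/d7.png",np.hstack([cv2.resize(S["color"][150:450,270:510],(400,500),interpolation=2),cv2.resize(T["color"][150:310,190:318],(400,500),interpolation=2)]))
E
```

```text
time: 31.73
tool_pos: [0.6751, 0.0373, 0.1701]
ee_rot: [3.135, -0.001, 1.483]
wrist_force: [0.0, 0.0, 0.6]
width: 0.05
finger_force: 0.0
pos [0.6751 0.0373 0.1701] rot [ 3.1351e+00 -8.0000e-04  1.4828e+00] w 0.05 t 31.7 F [0.  0.  0.6]
tool d: -0.2979 -0.1977 0.0201  turn 1.5128 (tool-z sense) j [-0.03  0.37  1.1   0.    1.67  0.06]
top c [ 0.4639 -0.3948] box [[0.5027, -0.3721], [0.509, -0.4012], [0.4251, -0.4174], [0.4188, -0.3884]]
top c [ 0.4769 -0.2413] box [[0.519, -0.2284], [0.5187, -0.2565], [0.4348, -0.2541], [0.4351, -0.2263]]
side c [ 0.4612 -0.3996] box [[0.4161, -0.3935], [0.5022, -0.375], [0.5056, -0.4064], [0.421, -0.4236]]
side c [ 0.4725 -0.2476] box [[0.4315, -0.2293], [0.5179, -0.2336], [0.5126, -0.2661], [0.428, -0.2615]]
```

View pics/d7.png

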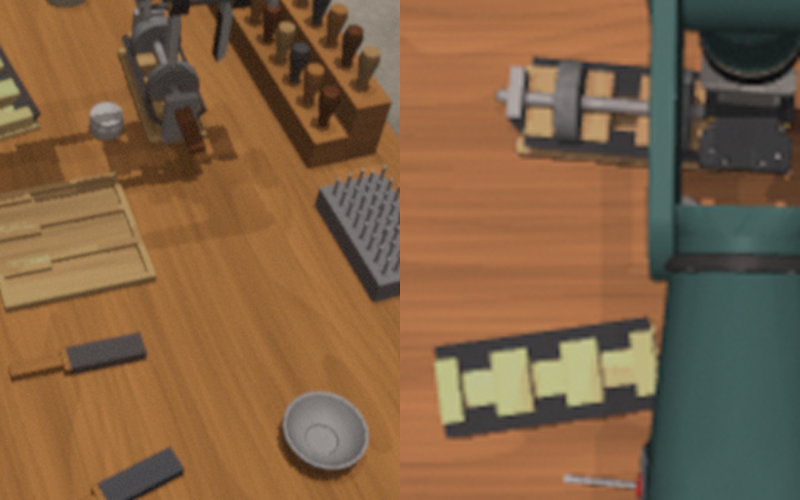

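The rod runs through both brackets with its handle against the near one, and the sticks haven't moved. I'll go to stick A.

```bash
echo '[[0.05, [-0.0298, -0.0198, 0], 0], [0.05, [-0.0298, -0.0198, 0], 0], [0.05, [-0.0298, -0.0198, 0], 0], [0.05, [-0.0298, -0.0198, 0], 0], [0.05, [-0.0298, -0.0198, 0], 0], [0.05, [-0.0298, -0.0198, 0], 0], [0.05, [-0.0298, -0.0198, 0], 0], [0.05, [-0.0298, -0.0198, 0], 0], [0.05, [-0.0298, -0.0198, 0], 0], [0.05, [-0.0298, -0.0198, 0], 0], [0.05, [0, 0, 0], 0]]' > m.json && python3 nudge.py m.json
echo '[[0.05, [0, 0, 0], 0.1164], [0.05, [0, 0, 0], 0.1164], [0.05, [0, 0, 0], 0.1164], [0.05, [0, 0, 0], 0.1164], [0.05, [0, 0, 0], 0.1164], [0.05, [0, 0, 0], 0.1164], [0.05, [0, 0, 0], 0.1164], [0.05, [0, 0, 0], 0.1164], [0.05, [0, 0, 0], 0.1164], [0.05, [0, 0, 0], 0.1164], [0.05, [0, 0, 0], 0.1164], [0.05, [0, 0, 0], 0.1164], [0.05, [0, 0, 0], 0.1164], [0.05, [0, 0, 0], 0], [0.05, [0, 0, 0], 0]]' > m.json && python3 nudge.py m.json
python3 -c "from h import *
need(.45,-.242,.009,-.03)"
```

```text
time: 32.85
tool_pos: [0.4459, -0.2462, 0.165]
ee_rot: [-3.137, 0.001, 1.476]
wrist_force: [0.4, 0.1, 0.4]
width: 0.0501
finger_force: 0.0
time: 34.1
tool_pos: [0.4498, -0.2416, 0.1654]
ee_rot: [-3.14, 0.002, -0.027]
wrist_force: [0.1, 0.4, -0.1]
width: 0.0498
finger_force: 0.0
pos [ 0.4498 -0.2416  0.1654] rot [-3.14e+00  1.80e-03 -2.74e-02] w 0.0498 t 34.1 F [ 0.1  0.4 -0.1]
tool d: 0.0002 0.0004 0.1564  turn 0.0026 (tool-z sense) j [-0.6   0.01  1.53  0.    1.6   0.99]
```

```bash
echo '[[0.05, [0, 0, 0.035], 0], [0.05, [0, 0, 0.035], 0], [0.05, [0, 0, 0.035], 0], [0.05, [0, 0, 0.03], 0], [0.05, [0, 0, 0.012], 0], [0.05, [0, 0, 0.007], 0], [0.05, [0, 0, 0], 0], [0.05, [0, 0, 0], 0]]' > m.json && python3 nudge.py m.json
echo '[[0.05, [0, 0, 0.0024], 0], [0.04, [0, 0, 0], 0], [0.03, [0, 0, 0], 0], [0.02, [0, 0, 0], 0], [0.01, [0, 0, 0], 0], [0.01, [0, 0, 0], 0], [0.01, [0, 0, 0], 0]]' > m.json && python3 nudge.py m.json
python3 -c "from h import *
need(.45,-.242,.009,-.03)"
```

```text
time: 34.77
tool_pos: [0.4511, -0.243, 0.0141]
ee_rot: [3.14, -0.002, -0.03]
wrist_force: [0.5, -0.2, -0.1]
width: 0.0503
finger_force: 0.0
time: 35.35
tool_pos: [0.4504, -0.2425, 0.0109]
ee_rot: [3.141, -0.001, -0.031]
wrist_force: [0.9, 0.7, 3.4]
width: 0.0275
finger_force: 30.0
pos [ 0.4504 -0.2425  0.0109] rot [ 3.1412e+00 -1.0000e-03 -3.0800e-02] w 0.0275 t 35.4 F [0.9 0.7 3.4]
tool d: -0.0005 -0.0005 0.0019  turn -0.0008 (tool-z sense) j [-0.6   0.13  1.73  0.    1.29  1.  ]
```

```bash
echo '[[0.01, [0, 0, -0.01], 0], [0.01, [0, 0, -0.02], 0], [0.01, [0, 0, -0.03], 0], [0.01, [0, 0, 0], 0], [0.01, [0, 0, 0], 0]]' > m.json && python3 nudge.py m.json
python3 -c "from h import *
need(.4841,-.1267,.06,-.032)"
```

```text
time: 35.77
tool_pos: [0.4514, -0.2433, 0.0726]
ee_rot: [3.139, -0.004, -0.031]
wrist_force: [-0.6, -0.1, -1.1]
width: 0.0277
finger_force: 30.0
pos [ 0.4514 -0.2433  0.0726] rot [ 3.1389 -0.0042 -0.0307] w 0.0277 t 35.8 F [-0.6 -0.1 -1.1]
tool d: 0.0291 -0.1175 0.0126  turn 0.0013 (tool-z sense) j [-0.6   0.07  1.66  0.    1.41  1.  ]
```

```bash
echo '[[0.01, [0.006, -0.0235, 0], 0], [0.01, [0.006, -0.0235, 0], 0], [0.01, [0.006, -0.0235, 0], 0], [0.01, [0.006, -0.0235, 0], 0], [0.01, [0.006, -0.0235, 0], 0], [0.01, [0, 0, 0], 0], [0.01, [0, 0, 0.02], 0], [0.01, [0, 0, 0.01], 0], [0.01, [0, 0, 0], 0], [0.01, [0, 0, 0], 0]]' > m.json && python3 nudge.py m.json
python3 -c "from h import *
need(.4841,-.1267,.0175,-.032)"
```

```text
time: 36.6
tool_pos: [0.4821, -0.1259, 0.0386]
ee_rot: [-3.14, 0.004, -0.032]
wrist_force: [0.0, 0.2, 0.8]
width: 0.0272
finger_force: 30.0
pos [ 0.4821 -0.1259  0.0386] rot [-3.1404  0.0038 -0.0316] w 0.0272 t 36.6 F [0.  0.2 0.8]
tool d: 0.0020 0.0008 0.0211  turn 0.0004 (tool-z sense) j [-0.37  0.07  1.73 -0.    1.35  1.23]
```

```bash
echo '[[0.01, [0.002, 0.0008, 0.01], 0], [0.01, [0, 0, 0.006], 0], [0.01, [0, 0, 0.004], 0], [0.01, [0, 0, 0], 0], [0.01, [0, 0, 0], 0]]' > m.json && python3 nudge.py m.json
python3 -c "from h import *
need(.4841,-.1267,.0175,-.032)"
```

```text
time: 37.02
tool_pos: [0.4854, -0.1267, 0.02]
ee_rot: [-3.141, 0.001, -0.031]
wrist_force: [0.4, -0.5, -0.5]
width: 0.027
finger_force: 30.0
pos [ 0.4854 -0.1267  0.02  ] rot [-3.1413e+00  6.0000e-04 -3.1000e-02] w 0.027 t 37.0 F [ 0.4 -0.5 -0.5]
tool d: -0.0013 0.0000 0.0025  turn 0.0010 (tool-z sense) j [-0.37  0.1   1.74  0.    1.3   1.23]
```

Lowering another 2 mm, releasing, and going up.

```bash
echo '[[0.01, [0, 0, 0.002], 0], [0.01, [0, 0, 0], 0], [0.03, [0, 0, 0], 0], [0.034, [0, 0, 0], 0], [0.04, [0, 0, 0], 0], [0.04, [0, 0, 0], 0], [0.05, [0, 0, -0.02], 0], [0.05, [0, 0, -0.04], 0], [0.05, [0, 0, -0.04], 0], [0.05, [0, 0, -0.02], 0], [0.05, [0, 0, 0], 0], [0.05, [0, 0, 0], 0]]' > m.json && python3 nudge.py m.json
python3 - <<'E'
from h import *
need(.4395,-.4,.14,.2)
sticks({"top":np.s_[230:295,420:500],"side":np.s_[400:475,285:400]})
E
```

```text
time: 38.02
tool_pos: [0.4866, -0.127, 0.14]
ee_rot: [3.14, -0.004, -0.031]
wrist_force: [-0.7, -0.7, -0.9]
width: 0.0498
finger_force: 0.0
pos [ 0.4866 -0.127   0.14  ] rot [ 3.1404 -0.0037 -0.0308] w 0.0498 t 38.0 F [-0.7 -0.7 -0.9]
tool d: -0.0387 0.2743 0.0000  turn -0.2308 (tool-z sense) j [-0.37  0.    1.59  0.    1.55  1.23]
top c [ 0.4418 -0.3663] box [[0.4804, -0.3437], [0.4867, -0.3726], [0.4032, -0.3889], [0.397, -0.3601]]
side c [ 0.4392 -0.3717] box [[0.3943, -0.3653], [0.4801, -0.3476], [0.4833, -0.3787], [0.3989, -0.3953]]
```

Stick B has been knocked by about (-22,+28) mm, so I use the new pose: grasp at (.4165,-.3725), yaw .198.

```bash
python3 -c "from h import *
need(.4165,-.3725,.1,.198)"
echo '[[0.05, [-0.0077, 0.0245, 0], 0], [0.05, [-0.0077, 0.0245, 0], 0], [0.05, [-0.0077, 0.0245, 0], 0], [0.05, [-0.0077, 0.0245, 0], 0], [0.05, [-0.0077, 0.0245, 0], 0], [0.05, [-0.0077, 0.0245, 0], 0], [0.05, [-0.0077, 0.0245, 0], 0], [0.05, [-0.0077, 0.0245, 0], 0], [0.05, [-0.0077, 0.0245, 0], 0], [0.05, [-0.0077, 0.0245, 0], 0], [0.05, [0, 0, 0], -0.115], [0.05, [0, 0, 0], -0.114], [0.05, [0, 0, 0], 0], [0.05, [0, 0, 0], 0]]' > m.json && python3 nudge.py m.json
python3 - <<'E'
from h import *
need(.4165,-.3725,.009,.198)
sticks({"side":np.s_[380:475,275:400]})
T=cam("top")
S=cam("side")
cv2.imwrite("pics/d8.png",cv2.resize(S["color"][240:470,240:420],None,fx=2.5,fy=2.5,interpolation=2))
E
```

```text
pos [ 0.4847 -0.1263  0.1367] rot [-3.1406e+00  2.6000e-03 -3.0800e-02] w 0.0498 t 38.1 F [-0.9  0.7 -0.5]
tool d: -0.0606 0.2482 0.0367  turn -0.2288 (tool-z sense) j [-0.37  0.    1.59  0.    1.55  1.23]
time: 39.28
tool_pos: [0.4003, -0.3684, 0.136]
ee_rot: [-3.138, 0.002, 0.195]
wrist_force: [0.4, 0.9, -0.2]
width: 0.0497
finger_force: 0.0
pos [ 0.4003 -0.3684  0.136 ] rot [-3.138e+00  2.000e-03  1.951e-01] w 0.0497 t 39.3 F [ 0.4  0.9 -0.2]
tool d: 0.0151 0.0072 0.1270  turn -0.0029 (tool-z sense) j [-0.85  0.1   1.49  0.    1.55  0.53]
side c [ 0.4388 -0.3718] box [[0.3933, -0.3639], [0.4799, -0.3459], [0.4835, -0.3803], [0.3984, -0.397]]
side c [ 0.4529 -0.3194] box [[0.4063, -0.2695], [0.5209, -0.303], [0.497, -0.3686], [0.3874, -0.3364]]
```

View pics/d8.png

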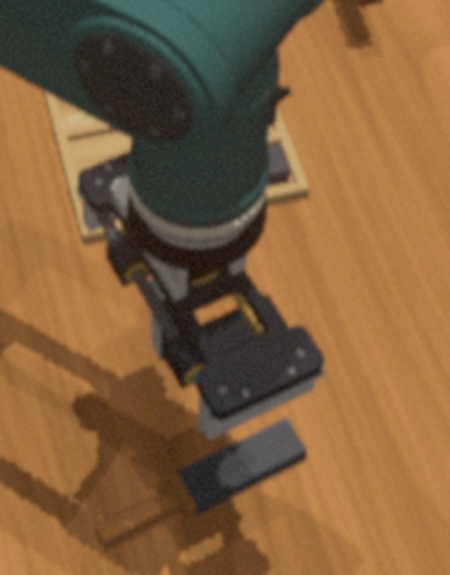

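The gripper is over the knocked stick, whose head is at crop (245,465), and the stick is still where measured. I'll correct and descend.

```bash
echo '[[0.05, [0.015, 0.0072, 0], -0.003], [0.05, [0, 0, 0.035], 0], [0.05, [0, 0, 0.035], 0], [0.05, [0, 0, 0.03], 0], [0.05, [0, 0, 0.015], 0], [0.05, [0, 0, 0.007], 0], [0.05, [0, 0, 0], 0], [0.05, [0, 0, 0], 0]]' > m.json && python3 nudge.py m.json
python3 -c "from h import *
need(.4165,-.3725,.010,.198)"
```

```text
time: 40.1
tool_pos: [0.4178, -0.3735, 0.017]
ee_rot: [3.141, -0.001, 0.201]
wrist_force: [-0.5, -0.1, 0.0]
width: 0.0499
finger_force: 0.0
pos [ 0.4178 -0.3735  0.017 ] rot [ 3.1407e+00 -6.0000e-04  2.0110e-01] w 0.0499 t 40.1 F [-0.5 -0.1  0. ]
tool d: -0.0010 -0.0013 0.0070  turn 0.0031 (tool-z sense) j [-0.83  0.22  1.6   0.    1.32  0.54]
```

```bash
echo '[[0.05, [-0.001, 0, 0.0065], 0.003], [0.05, [0, 0, 0], 0], [0.04, [0, 0, 0], 0], [0.03, [0, 0, 0], 0], [0.02, [0, 0, 0], 0], [0.01, [0, 0, 0], 0], [0.01, [0, 0, 0], 0], [0.01, [0, 0, 0], 0], [0.01, [0, 0, 0], 0]]' > m.json && python3 nudge.py m.json
echo '[[0.01, [0, 0, -0.01], 0], [0.01, [0, 0, -0.02], 0], [0.01, [0, 0, -0.03], 0], [0.01, [0, 0, 0], 0.115], [0.01, [0, 0, 0], 0.115], [0.01, [0, 0, 0], 0], [0.01, [0, 0, 0], 0]]' > m.json && python3 nudge.py m.json
python3 -c "from h import *
need(.4877,-.0147,.07,-.032)"
```

```text
time: 40.85
tool_pos: [0.4165, -0.3737, 0.0102]
ee_rot: [3.141, -0.0, 0.198]
wrist_force: [0.2, 0.2, 3.2]
width: 0.0272
finger_force: 30.0
time: 41.43
tool_pos: [0.4161, -0.3734, 0.0699]
ee_rot: [-3.141, 0.0, -0.029]
wrist_force: [0.5, 0.4, -0.2]
width: 0.0275
finger_force: 30.0
pos [ 0.4161 -0.3734  0.0699] rot [-3.1414e+00  1.0000e-04 -2.8900e-02] w 0.0275 t 41.4 F [ 0.5  0.4 -0.2]
tool d: 0.0612 -0.3606 -0.0001  turn 0.0031 (tool-z sense) j [-0.83  0.17  1.55  0.    1.42  0.77]
```

```bash
echo '[[0.01, [0.0047, -0.0277, 0], 0.003], [0.01, [0.0047, -0.0277, 0], 0], [0.01, [0.0047, -0.0277, 0], 0], [0.01, [0.0047, -0.0277, 0], 0], [0.01, [0.0047, -0.0277, 0], 0], [0.01, [0.0047, -0.0277, 0], 0], [0.01, [0.0047, -0.0277, 0], 0], [0.01, [0.0047, -0.0277, 0], 0], [0.01, [0.0047, -0.0277, 0], 0], [0.01, [0.0047, -0.0277, 0], 0], [0.01, [0.0047, -0.0277, 0], 0], [0.01, [0.0047, -0.0277, 0], 0], [0.01, [0.0047, -0.0277, 0], 0], [0.01, [0, 0, 0], 0], [0.01, [0, 0, 0.02], 0], [0.01, [0, 0, 0.01], 0], [0.01, [0, 0, 0], 0], [0.01, [0, 0, 0], 0]]' > m.json && python3 nudge.py m.json
python3 -c "from h import *
need(.4877,-.0147,.017,-.032)"
```

```text
time: 42.93
tool_pos: [0.4886, -0.0161, 0.0386]
ee_rot: [-3.141, 0.003, -0.035]
wrist_force: [-0.4, 0.2, -0.6]
width: 0.0273
finger_force: 30.0
pos [ 0.4886 -0.0161  0.0386] rot [-3.1413e+00  3.1000e-03 -3.4700e-02] w 0.0273 t 42.9 F [-0.4  0.2 -0.6]
tool d: -0.0010 -0.0014 0.0216  turn -0.0027 (tool-z sense) j [-0.15  0.05  1.75 -0.    1.34  1.46]
```

```bash
echo '[[0.01, [-0.001, -0.0014, 0.01], 0], [0.01, [0, 0, 0.006], 0], [0.01, [0, 0, 0.004], 0], [0.01, [0, 0, 0.001], 0], [0.01, [0, 0, 0], 0], [0.01, [0, 0, 0], 0]]' > m.json && python3 nudge.py m.json
echo '[[0.03, [0, 0, 0], 0], [0.034, [0, 0, 0], 0], [0.04, [0, 0, 0], 0], [0.04, [0, 0, 0], 0], [0.05, [0, 0, -0.02], 0], [0.05, [0, 0, -0.04], 0], [0.05, [0, 0, -0.04], 0], [0.05, [0, 0, -0.04], 0], [0.05, [0, 0, 0], 0], [0.05, [0, 0, 0], 0]]' > m.json && python3 nudge.py m.json
echo '[[0.05, [-0.01, -0.03, 0], 0], [0.05, [-0.01, -0.03, 0], 0], [0.05, [-0.01, -0.03, 0], 0], [0.05, [-0.01, -0.03, 0], 0], [0.05, [-0.01, -0.03, 0], 0], [0.05, [-0.01, -0.03, 0], 0], [0.05, [-0.01, -0.03, 0], 0], [0.05, [-0.01, -0.03, 0], 0], [0.05, [-0.01, -0.03, 0], 0], [0.05, [-0.01, -0.03, 0], 0], [0.05, [0, -0.03, 0], 0], [0.05, [0, -0.03, 0], 0], [0.05, [0, -0.03, 0], 0], [0.05, [0, 0, 0], 0], [0.05, [0, 0, 0], 0]]' > m.json && python3 nudge.py m.json
python3 - <<'E'
from h import *
T=cam("top");S=cam("side")
cv2.imwrite("pics/d9.png",np.hstack([cv2.resize(T["color"][160:310,210:390],(400,333),interpolation=2),cv2.resize(S["color"][150:340,240:410],(298,333),interpolation=2)]))
E
```

```text
time: 43.43
tool_pos: [0.489, -0.0144, 0.0189]
ee_rot: [-3.142, -0.0, -0.035]
wrist_force: [0.1, 0.1, -0.6]
width: 0.0274
finger_force: 30.0
time: 44.27
tool_pos: [0.4909, -0.0146, 0.1625]
ee_rot: [3.141, -0.008, -0.035]
wrist_force: [0.2, 0.4, -0.9]
width: 0.05
finger_force: 0.0
time: 45.52
tool_pos: [0.4012, 0.3791, 0.1561]
ee_rot: [3.138, 0.004, -0.032]
wrist_force: [-1.6, -0.5, 0.5]
width: 0.0499
finger_force: 0.0
```

View pics/d9.png

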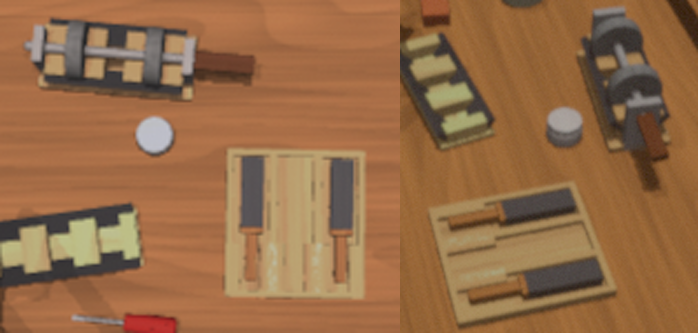

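Everything looks in place: both wheels are on the rod with the handle at the bracket, and both sticks sit in pockets. One numeric check, then I'll hand in.

Run:
```python
from h import *
T=cam("top");S=cam("side");a=-.032;c=np.array([.4742,-.0703])
for s,reg in((T,np.s_[225:300,310:378]),(S,np.s_[250:340,250:365])):
    im=s["color"].astype(int);m=((im[...,2]-im[...,0]<25)&(im[...,2]<110)).astype(np.uint8);k=np.zeros_like(m);k[reg]=1;m&=k
    for q in cv2.findContours(m,cv2.RETR_EXTERNAL,cv2.CHAIN_APPROX_NONE)[0]:
        if cv2.contourArea(q)<100: continue
        P=np.array([ray(s,u,v,.0205)[:2] for u,v in cv2.boxPoints(cv2.minAreaRect(q))])-c
        P=P@np.array([[np.cos(a),-np.sin(a)],[np.sin(a),np.cos(a)]]);print((P*1000).round(1).tolist())
b,h=cv2.imread("pics/top0.png").astype(int),T["color"].astype(int)
for im in(b,h):
    r=im[182:196,296:330];m=(r[...,2]<125)&(r[...,2]-r[...,0]>25);print(m.sum(),np.argwhere(m)[:,1].min()+296,np.argwhere(m)[:,1].max()+296,np.argwhere(m).mean(0))
```

```text
[[80.4, -43.6], [81.0, -68.8], [-2.9, -69.7], [-3.5, -44.7]]
[[80.7, 68.1], [81.2, 45.8], [-2.6, 44.2], [-3.1, 66.4]]
[[-5.9, -43.7], [81.6, -43.2], [76.7, -78.9], [-9.0, -79.0]]
[[-4.7, 67.7], [82.0, 68.9], [77.2, 33.3], [-7.9, 32.6]]
327 297 324 [ 7.43119266 14.16513761]
319 297 324 [ 7.45141066 13.87774295]
```

```bash
python3 -c "from bench import robot, camrig, ticket, get_obs
print(ticket.close_job())"
```

```text
the job is handed in; nothing more can be done
None
```

I handed the job in at about 46 s: both wheels stand in rack bays with the rod back through them and its handle against the bracket, and both emery sticks lie in tray pockets, one of them picked up from where it had been knocked.

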